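# Clip the pan handles into the carrier rack and lock it

### The arm

A 7-joint arm with a two-finger parallel gripper is mounted at the origin on a cart in front of the work surface, level with it; the furniture and walls round the work are solid. World frame = base frame: x ahead of the robot, y to its left, z up, the work surface at z = 0. Lengths are in m, angles in rad, forces in N, time in s.
With the tool pointing down it reaches from about 0.425 to 1.025 m from the base axis. Payload 3.6 kg.
Tool frame: the origin (TCP) lies on the centre line of the jaws, within the pads' length; the fingertips stand 19 mm ahead of it and the grasp point (between the pads) is the TCP; z points along the fingers, x is the direction in which the jaws open and shut, and the axes are right-handed (so a half turn about z gives the same grasp; the last joint's range is limited). The gripper opens to 85 mm and grips with 20 to 120 N. Pads are 22 mm wide; open, the fingers measure 114 mm over their backs; the gripper's body (76 mm by 85 mm) begins 54 mm behind the grasp point. The pads swing forward as they close: fully open they stand 13 mm farther back than shut.
Start: joints at [-1.327, 0.591, 0.048, 1.609, -0.033, 0.943, -0.034], TCP at [0.24, 0.684, 0.25] pointing down, gripper open.
Joint ranges: [-2.69, 2.69], [-0.47, 2.24], [-1.27, 1.36], [0.19, 2.51], [-1.53, 4.68], [0.08, 2.07], [-3.09, 3.09]. Speed limits (rad/s): [2.57, 2.57, 3.14, 3.14, 3.14, 3.14, 3.14].

### API

Orientations are given as a rotation vector (axis times angle).
In Python, from station import ctrl gives the robot as it stands.
- The arm moves only by the shell command python3 -m crank 'ROWS' [FORCE]. ROWS is JSON, a list of rows, each an object with "gripper": the closure, from 0 (fully open) to 1 (shut); "slide": the shift along the tool's x, y, z in m, a list of three; "twist": the turn, a rotation vector about the tool's x, y, z in rad, a list of three. In form: [{"gripper": gripper, "slide": [tx, ty, tz], "twist": [ax, ay, az]}, ...]. A call has 1 to 12 rows; each row shifts and turns the commanded pose from where the row before left it, along the tool's axes as they then stand; what a row does not reach is not made up. A row lasts 1/12 s, in which the tool goes at most 41.7 mm and 7.16 degrees, less where a joint would pass 70% of its speed; a pose out of reach is approached as far as the arm can. A call is refused whole if a number of a shift passes 0.0417 or a number of a turn 0.125, either way. A call with a gripper value outside its range is refused whole. The fingers move at their own pace and stop on an object; FORCE is the grip in N (left out, the last holds). Time passes only in rows, so rows that do not move let the fingers close. It gives the time, the measured TCP pose, the force and the opening at its end, in the units of the state.
- ctrl.observe(): the state, without advancing time (a new reading comes with each control period).
- ctrl.camera(name): name is "side" or "top"; returns a dict with "pixels" (480x640x3 uint8, blue, green, red), "camera_matrix" (3x3 intrinsics, pixels), "distortion" ([k1, k2, p1, p2, k3] as OpenCV has them; the pictures are not rectified), "R" (3x3) and "t" (3): a world point X has camera coordinates R X + t. Camera axes: x right, y down, z forward; pixel columns grow to the right and rows downward; lengths in m; the calibration is good to about 2 mm. A picture is of the moment at which its call begins. There is no depth.
- ctrl.hand_in(): hands the job in, once; it reports no verdict.
The state is a dict: "clock": time; "qpos": joint angles; "dq": joint speeds; "joint_torque": joint torques, N m; "ee_pos": TCP position; "orientation": TCP orientation; "force": force on the tool from outside, world axes, zero at the start; "ft_torque": the same for the moment, N m; "width": finger opening in m.
Only numpy, scipy, OpenCV 4.12 (cv2) and the standard library are available. Lean on these libraries where they do the work, as an engineer would, in place of code of your own. Each camera call takes 0.05 s, during which the arm holds its last target.

### The job

Get the carrier rack ready to travel: lift the locking bar straight up out of its blue brackets and park it in the white brackets behind. Then press every loose pan handle that lies on the bench down into a clip of its own, steel bracket end pointing away from the near edge of the rack towards the bar brackets, until it snaps fully home, and stop pushing there: do not force it. Last, lay the bar back in the blue brackets, fully down at both ends, and leave the other things on the bench alone.

Things in the scene. Friction and masses are not known exactly. Their poses are not given: they have to be found in the camera images.
- rack: grey carrier rack fixed to the bench, base plate 214 x 204 x 8 high; origin on the bench under the middle clip; z up, x away from the robot along the clipped handles to the bracket side (base x -81 to +133), y across (base +-102). Three clips at y -60, 0, +60; U brackets beyond them: blue pair at x = +50, white pair at x = +112, both at y +-89. A handle fits only with its steel bracket towards +x
- clip_1 (a point): where a handle's origin lies when home in the clip at rack y = -60, 34 above the bench; axes as the rack's (handle y along point x). A clip: two black blocks under the handle (16 long, at x -60 and +25), over each a pair of sprung orange rollers (radius 4, centres 18 to 20 above the point). From x = -50 to +15 it is free for fingers on both sides, down to 15 below the point
- clip_2 (a point): the same for the middle clip, rack y = 0. Roller gap at rest 30 mm at x = -60, 23 mm at x = +25; each side gives 7.5 mm. A handle pushed straight down meets them about 19 mm above home, needs a peak of some 8 to 15 N about 14 mm above home, then they snap over its upper edges, pull it down on the blocks and centre it
- clip_3 (a point): the same for the clip at rack y = +60
- bar_lock (a point): middle of the blue brackets at slot floor height, 56 above the bench: where the bar's origin lies when locked (axes as the rack's: bar y along point y). Slots 20 wide, flared open tops 24 above the floor, posts 36 wide along x, 10 thick. The bar clears handles that are fully home by a few mm
- bar_rest (a point): middle of the white brackets at slot floor height, 58 above the bench: where the bar's origin lies when parked (axes as the rack's); slots as the blue ones
- bar: locking bar: aluminium square bar 16 x 200 x 16 high along its y, red ends; on its middle a red lift grip 16 thick (x) x 46 long (y), from z = 16 up to z = 56; grasp it near the top, fingers clear of the handles below; 150 g; origin under its middle, z up. Starts in the blue brackets. Either way round is right
- handle_1: black pan handle with bent steel bracket, 168 long x 38 wide x 29 high, 90 g; origin under its middle; lying flat z is up, y along it to the bracket. Black rounded grip y -84 to +51: at y = -20 (best grasp, near centre of mass) 37 wide, 24 high; at y = +41 25 wide, 17 high; widest at mid height; flat underside z = 0. Bracket 22 wide, to y = +82, bends up to z = 29. May be absent (None)
- handle_2: a pan handle just like handle_1; may be absent (None). All start flat on smooth grey mats 2 thick; one that has rolled onto its side can be tipped flat again by a sideways push high on it, towards its underside
- handle_3: a pan handle just like handle_1; may be absent (None)
- spanner: steel spanner 192 long lying on the bench at the left; to be left alone
- knob_c: black knob 41 across x 32 high, at the right front beside the vice; to be left alone

How it is judged:
By the outcome, as a careful person would: the job done as asked, in the order asked, and still so for the second after the job is handed in, with the robot touching nothing.
Of handle_1, handle_2, handle_3 only 2 to 3 are there at a start; the rules pass over those that are not, and their reading is None.
At some moment in a run one of handle_1, handle_2, handle_3 may be knocked a few centimetres aside while the robot is not near it.
Once in a run the grip may slacken for a moment while it holds something.
It also fails if it takes over 208 s, if anything falls off the work surface, if the arm or the gripper's body presses on something with over 40 N, if the wrist force passes 120 N, or if a joint passes its speed limit or range.

## Working session

There is one attempt and no reset: what is moved stays moved. The work goes in short steps, Python scripts to look and compute and a shell command to move; the robot and the scene stay as the last step left them, time stands still between calls to the robot, and variables do not carry over. Pictures are saved under pics/ and viewed, and the job is handed in when it is done.

```bash
ls -la; mkdir -p pics
cat > h.py <<'E'
import numpy as np,cv2
from station import ctrl
def snap(name,fn):
    c=ctrl.camera(name); im=np.ascontiguousarray(c["pixels"]); cv2.imwrite(fn,im); return c,im
E
python3 - <<'E'
from h import *
import pickle
for n in("side","top"):
    c,im=snap(n,f"pics/{n}0.png"); pickle.dump(c,open(f"{n}0.pkl","wb"))
    print(n,np.array(c["camera_matrix"]).round(1).tolist(),np.round(c["distortion"],4),np.round(c["R"],3).tolist(),np.round(c["t"],3))
s=ctrl.observe()
for k,v in s.items(): print(k,np.round(v,3))
E
```

```text
total 12
drwxr-xr-x  3 agent agent 4096 Dec  6 17:44 .
drwxr-xr-x 23 root  root  4096 Dec  6 17:44 ..
drwxr-xr-x  2 agent agent 4096 Dec  6 17:44 pics
side [[583.5, 0.0, 332.9], [0.0, 583.5, 245.6], [0.0, 0.0, 1.0]] [-0.1747  0.      0.      0.      0.    ] [[-0.635, -0.773, 0.001], [-0.655, 0.538, -0.53], [0.41, -0.337, -0.848]] [0.509 0.235 1.582]
top [[464.6, 0.0, 325.9], [0.0, 464.6, 245.3], [0.0, 0.0, 1.0]] [-0.0576  0.      0.      0.      0.    ] [[0.008, -1.0, 0.002], [-0.984, -0.008, -0.176], [0.176, -0.001, -0.984]] [0.213 0.502 0.988]
clock 0.1
qpos [-1.326  0.592  0.048  1.61  -0.033  0.943 -0.034]
dq [-0.001 -0.002 -0.001 -0.003  0.003  0.001  0.001]
joint_torque [ 5.0000e-03 -5.4999e+01  1.5530e+00 -1.9883e+01  1.0000e-02  4.0000e-03
  0.0000e+00]
ee_pos [0.24  0.683 0.249]
orientation [ 2.562e+00  1.816e+00 -2.000e-03]
force [ 0.851 -0.837 -0.026]
ft_torque [0.029 0.018 0.022]
width 0.085
```

View pics/side0.png

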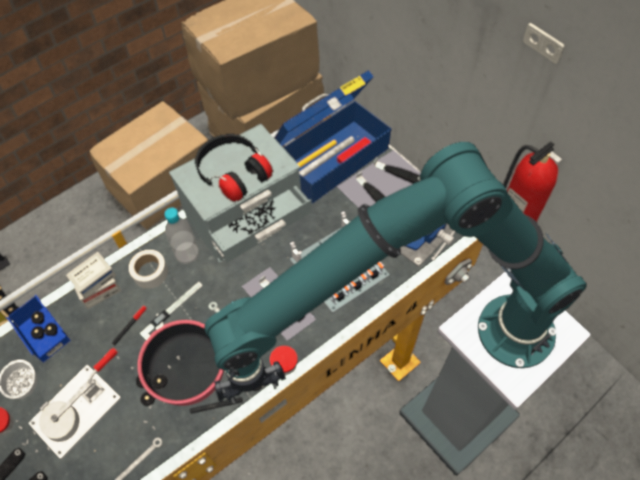

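View pics/top0.png

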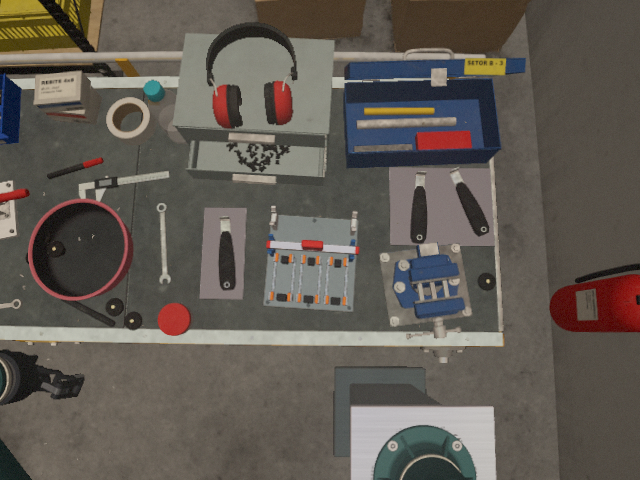

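```bash
cat >> h.py <<'E'
def ray(c,uv):
    K=np.array(c["camera_matrix"]);D=np.array(c["distortion"]);R=np.array(c["R"]);t=np.array(c["t"])
    p=cv2.undistortPoints(np.array(uv,float).reshape(-1,1,2),K,D).reshape(-1,2)
    d=np.c_[p,np.ones(len(p))]@R
    return -R.T@t,d
def plane(c,uv,z):
    o,d=ray(c,uv); return o+d*((z-o[2])/d[:,2])[:,None]
def proj(c,X):
    R=np.array(c["R"]);X=np.array(X,float).reshape(-1,3)
    return cv2.projectPoints(X,cv2.Rodrigues(R)[0],np.array(c["t"]),np.array(c["camera_matrix"]),np.array(c["distortion"]))[0].reshape(-1,2)
def tri(c1,u1,c2,u2):
    o1,d1=ray(c1,[u1]);o2,d2=ray(c2,[u2]);d1=d1[0];d2=d2[0]
    A=np.c_[d1,-d2];s=np.linalg.lstsq(A,o2-o1,rcond=None)[0]
    a=o1+s[0]*d1;b=o2+s[1]*d2;return (a+b)/2,np.linalg.norm(a-b)
E
python3 - <<'E'
from h import *
import pickle
c=pickle.load(open("top0.pkl","rb"));im=c["pixels"]
print(ray(c,[[320,240]])[0])
for n,(x0,y0,x1,y1) in dict(rack=(255,195,370,320),left=(195,200,255,305),right=(380,160,505,250)).items():
    cr=np.ascontiguousarray(im[y0:y1,x0:x1]); s=min(800/(x1-x0),600/(y1-y0)); s=int(s)
    cv2.imwrite(f"pics/z_{n}.png",cv2.resize(cr,None,fx=s,fy=s,interpolation=cv2.INTER_CUBIC)); print(n,s)
hsv=cv2.cvtColor(im,cv2.COLOR_BGR2HSV)
red=((hsv[...,0]<8)|(hsv[...,0]>172))&(hsv[...,1]>150)&(hsv[...,2]>90)
m=np.zeros_like(red);m[230:260,258:366]=red[230:260,258:366]
n,l,st,ce=cv2.connectedComponentsWithStats(m.astype(np.uint8))
for i in range(1,n):
    if st[i,4]>5: print(st[i],ce[i],plane(c,[ce[i]],.064)[0].round(4))
# dark handles
g=im.max(2)
for (x0,y0,x1,y1) in((203,215,245,300),(392,168,440,246),(445,165,496,244)):
    m=np.zeros(g.shape,np.uint8);m[y0:y1,x0:x1]=(g[y0:y1,x0:x1]<65)
    n,l,st,ce=cv2.connectedComponentsWithStats(m)
    i=1+np.argmax(st[1:,4]); ys,xs=np.nonzero(l==i)
    P=plane(c,np.c_[xs,ys],.014)[:,:2]; mu=P.mean(0); w,v=np.linalg.eigh(np.cov((P-mu).T)); a=v[:,1]; a=a*np.sign(a[0])
    q=(P-mu)@a; print("handle",st[i],mu.round(4),"yaw",np.degrees(np.arctan2(a[1],a[0])).round(2),q.min().round(4),q.max().round(4),"mid",(mu+a*(q.min()+q.max())/2).round(4), 'width',np.ptp((P-mu)@v[:,0]).round(4))
E
```

```text
[0.31839064 0.21828195 1.06060429]
rack 4
left 5
right 6
[266 241   4   7  23] [267.82608696 244.13043478] [0.498 0.344 0.064]
[302 240  21   9 151] [311.9205298  243.75496689] [0.4996 0.2478 0.064 ]
[356 247   3   7  20] [356.95 249.85] [0.487  0.1497 0.064 ]
handle [219 232  16  58 740] [0.4674 0.4442] yaw 5.29 -0.0642 0.0679 mid [0.4692 0.4444] width 0.0355
handle [411 186  16  57 731] [0.5786 0.0023] yaw -3.94 -0.0645 0.0705 mid [0.5816 0.0021] width 0.036
handle [456 183  33  53 738] [ 0.594  -0.1228] yaw 22.74 -0.0634 0.069 mid [ 0.5966 -0.1217] width 0.0386
```

View pics/z_rack.png

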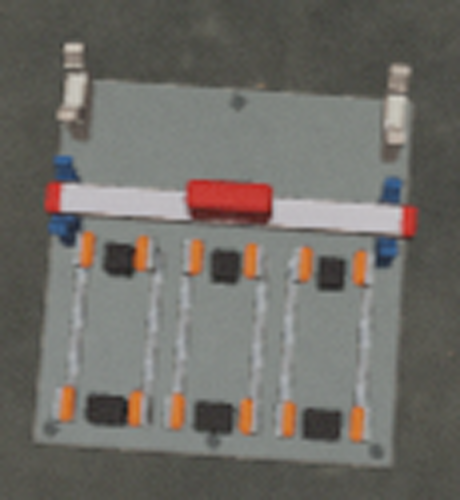

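View pics/z_right.png

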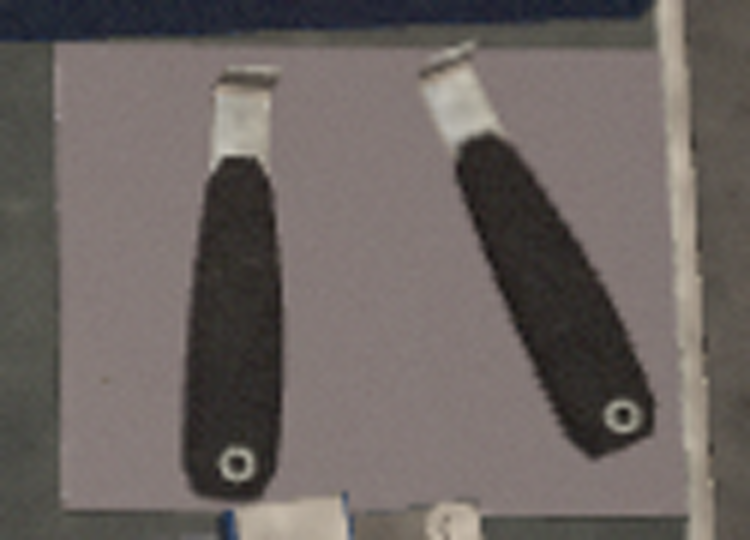

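View pics/z_left.png

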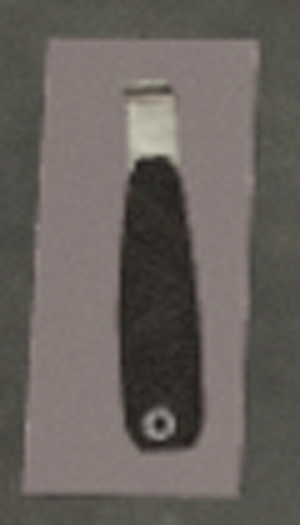

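```bash
cat >> h.py <<'E'
from scipy.spatial.transform import Rotation as Rn
def st():
    s=ctrl.observe();R=Rn.from_rotvec(s["orientation"]).as_matrix()
    return s,np.array(s["ee_pos"]),R
def go(x,y,z,yaw):
    """tool-frame shift (mm) and twist needed to reach world target, yaw deg of tool x"""
    s,p,R=st()
    c,sn=np.cos(np.radians(yaw)),np.sin(np.radians(yaw))
    Rt=np.array([[c,sn,0],[sn,-c,0],[0,0,-1.]])
    tw=Rn.from_matrix(R.T@Rt).as_rotvec()
    print("pos",p.round(4),"yaw",np.degrees(np.arctan2(R[1,0],R[0,0])).round(2),"tilt",(R[:2,2]*1000).round(1),"F",np.round(s["force"],1),"w",round(s["width"],4),"t",round(s["clock"],1))
    d=np.array([x,y,z])-p
    print("twist",tw.round(4),"| slide before twist",(R.T@d).round(4),"| slide after twist",(Rt.T@d).round(4))
E
python3 - <<'E'
from h import *
import pickle
from scipy.optimize import least_squares
c=pickle.load(open("top0.pkl","rb"))
uv=np.array([[62,80],[412,103],[392,467],[35,441]])/4+[255,195]-.375
P=plane(c,uv,.008)[:,:2]
L=np.array([[133,102],[133,-102],[-81,-102],[-81,102]])/1000
H,_=cv2.estimateAffinePartial2D(L,P)
print(P.round(4));A=L-L.mean(0);B=P-P.mean(0);U,S,V=np.linalg.svd(A.T@B);R=(U@V).T
o=P.mean(0)-R@L.mean(0);yaw=np.arctan2(R[1,0],R[0,0]);print("rack",o,np.degrees(yaw),S.sum()/(A**2).sum());print((L@R.T+o-P).round(4))
for x,y,z in((.05,0,.056),(.112,0,.058)):print((R@[x,y]+o).round(4))
print(plane(c,[[427,250],[436,260],[386,300],[460,300]],.08).round(3))
s=pickle.load(open("side0.pkl","rb"));print(ray(s,[[320,240]])[0])
go(0.4925,0.247,0.25,yaw=-3.2)
E
```

```text
Traceback (most recent call last):
cv2.error: OpenCV(4.12.0) /io/opencv/modules/calib3d/src/ptsetreg.cpp:1108: error: (-215:Assertion failed) count >= 0 && to.checkVector(2) == count in function 'estimateAffinePartial2D'
```

Run:
```python
from h import *
import pickle
c=pickle.load(open("top0.pkl","rb"))
uv=np.array([[62,80],[412,103],[392,467],[35,441]])/4+[255,195]-.375
P=plane(c,uv,.008)[:,:2]
L=np.array([[133,102],[133,-102],[-81,-102],[-81,102]])/1000
print(P.round(4));A=L-L.mean(0);B=P-P.mean(0);U,S,V=np.linalg.svd(A.T@B);R=(U@V).T
o=P.mean(0)-R@L.mean(0);yaw=np.arctan2(R[1,0],R[0,0]);print("rack",o,np.degrees(yaw),S.sum()/(A**2).sum());print((L@R.T+o-P).round(4))
for x,y,z in((.05,0,.056),(.112,0,.058)):print((R@[x,y]+o).round(4))
print(plane(c,[[427,250],[436,260],[386,300],[460,300]],.08).round(3))
s=pickle.load(open("side0.pkl","rb"));print(ray(s,[[320,240]])[0])
go(0.4925,0.247,0.25,yaw=-3.2)
```

```text
[[0.578  0.3479]
 [0.566  0.144 ]
 [0.3561 0.156 ]
 [0.3689 0.3571]]
rack [0.44129175 0.25268353] -3.1906344561010034 0.986948074414414
[[ 0.0018 -0.0007]
 [ 0.0024 -0.0006]
 [-0.0014 -0.0006]
 [-0.0028  0.0019]]
[0.4912 0.2499]
[0.5531 0.2464]
[[ 0.485  0.     0.08 ]
 [ 0.464 -0.019  0.08 ]
 [ 0.378  0.09   0.08 ]
 [ 0.379 -0.067  0.08 ]]
[-0.17087017  0.79981242  1.46612877]
pos [0.24   0.6834 0.2493] yaw 70.65 tilt [-0.6 -1.9] F [ 0.9 -0.8 -0. ] w 0.0852 t 0.1
twist [0.0014 0.0017 1.2889] | slide before twist [-3.281e-01  3.828e-01 -1.000e-04] | slide after twist [ 0.2764  0.4216 -0.0007]
```

```bash
python3 -m crank '[{"gripper":0,"slide":[0,0,0],"twist":[0,0,0.117]},{"gripper":0,"slide":[0,0,0],"twist":[0,0,0.117]},{"gripper":0,"slide":[0,0,0],"twist":[0,0,0.117]},{"gripper":0,"slide":[0,0,0],"twist":[0,0,0.117]},{"gripper":0,"slide":[0,0,0],"twist":[0,0,0.117]},{"gripper":0,"slide":[0,0,0],"twist":[0,0,0.117]},{"gripper":0,"slide":[0,0,0],"twist":[0,0,0.117]},{"gripper":0,"slide":[0,0,0],"twist":[0,0,0.117]},{"gripper":0,"slide":[0,0,0],"twist":[0,0,0.117]},{"gripper":0,"slide":[0,0,0],"twist":[0,0,0.117]},{"gripper":0,"slide":[0,0,0],"twist":[0,0,0.117]}]' 40
python3 -c "
from h import *
go(0.4925,0.247,0.25,yaw=-3.2)"
```

```text
clock: 1.02
ee_pos: [0.2399, 0.6836, 0.2497]
orientation: [3.139, -0.094, -0.001]
force: [-0.4, 0.7, -0.6]
width: 0.0852
pos [0.2399 0.6836 0.2497] yaw -3.42 tilt [-0.5 -1.2] F [-0.4  0.7 -0.6] w 0.0852 t 1.0
twist [ 0.0012  0.0004 -0.0038] | slide before twist [2.781e-01 4.208e-01 1.000e-04] | slide after twist [ 2.765e-01  4.219e-01 -3.000e-04]
```

```bash
python3 -m crank '[{"gripper":0,"slide":[0.02,0.03,0],"twist":[0,0,0]},{"gripper":0,"slide":[0.02,0.03,0],"twist":[0,0,0]},{"gripper":0,"slide":[0.02,0.03,0],"twist":[0,0,0]},{"gripper":0,"slide":[0.02,0.03,0],"twist":[0,0,0]},{"gripper":0,"slide":[0.02,0.03,0],"twist":[0,0,0]},{"gripper":0,"slide":[0.02,0.03,0],"twist":[0,0,0]},{"gripper":0,"slide":[0.02,0.03,0],"twist":[0,0,0]},{"gripper":0,"slide":[0.02,0.03,0],"twist":[0,0,0]},{"gripper":0,"slide":[0.02,0.03,0],"twist":[0,0,0]},{"gripper":0,"slide":[0.02,0.03,0],"twist":[0,0,0]},{"gripper":0,"slide":[0.02,0.03,0],"twist":[0,0,0]},{"gripper":0,"slide":[0.02,0.03,0],"twist":[0,0,0]}]'
python3 -c "
from h import *
go(0.4925,0.247,0.22,yaw=-3.2)
snap('side','pics/s1.png')"
```

```text
clock: 2.02
ee_pos: [0.4608, 0.3099, 0.2501]
orientation: [3.14, -0.084, -0.001]
force: [-0.4, 0.1, -0.6]
width: 0.0853
pos [0.4608 0.3099 0.2501] yaw -3.07 tilt [-0.5 -0.3] F [-0.4  0.1 -0.6] w 0.0853 t 2.0
twist [0.0003 0.0005 0.0022] | slide before twist [0.0351 0.0611 0.0301] | slide after twist [0.0352 0.0611 0.0301]
```

View pics/s1.png

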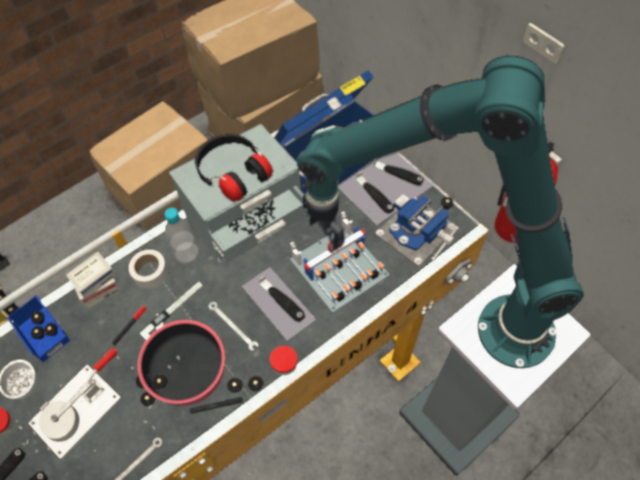

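Run:
```python
import cv2
im=cv2.imread('pics/s1.png');cv2.imwrite('pics/s1a.png',cv2.resize(im[220:320,240:400],None,fx=5,fy=5,interpolation=cv2.INTER_CUBIC))
cv2.imwrite('pics/s1b.png',cv2.resize(im[120:270,160:320],None,fx=4,fy=4,interpolation=cv2.INTER_CUBIC))
```

```text
(no output)
```

View pics/s1a.png

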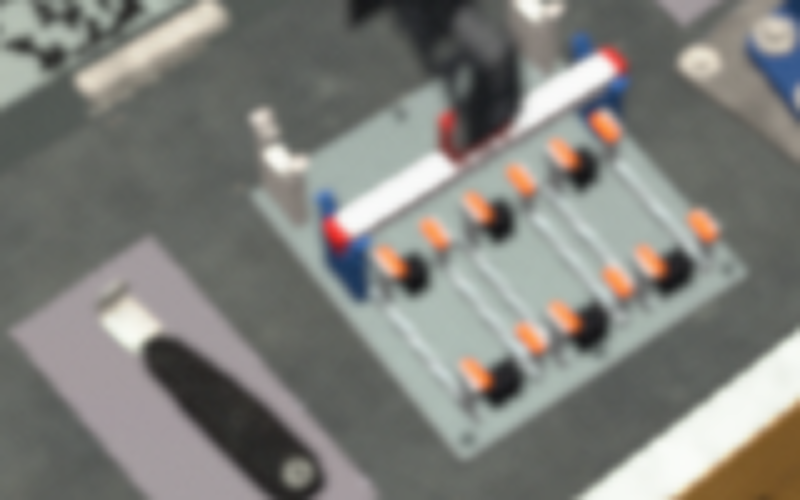

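View pics/s1b.png

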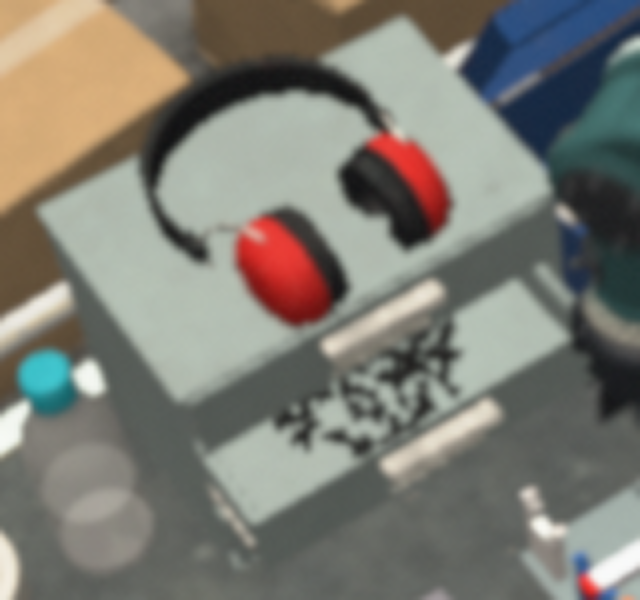

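Run:
```python
from h import *
import pickle
c=pickle.load(open("top0.pkl","rb"));s=pickle.load(open("side0.pkl","rb"))
for n,a,b in(("drawer",(192,176),(222.5,251)),("cabinet",(174,127),(206,220.5)),("barL",(267.8,244.1),(308,266.4)),("barR",(357,249.9),(363,232.4)),("plateNL",(263.4,304.9),(333,311.5)),("plateNR",(352.6,311.4),(388.6,274.2)),("plateFL",(270.1,214.6),(290.4,258.6))):
    X,e=tri(c,a,s,b);print(n,X.round(4),e.round(4))
hs=cv2.cvtColor(cv2.imread("pics/s1.png"),cv2.COLOR_BGR2HSV)
```

```text
drawer [0.6406 0.5064 0.1285] 0.0209
cabinet [0.6974 0.5129 0.2253] 0.0002
barL [0.4955 0.3423 0.0717] 0.0028
barR [0.4856 0.1492 0.0672] 0.0019
plateNL [0.3683 0.3566 0.0081] 0.0014
plateNR [0.3571 0.1568 0.0067] 0.0027
plateFL [0.5756 0.3466 0.0141] 0.0022
```

```bash
python3 -m crank '[{"gripper":0,"slide":[0.0057,0.0102,0.01],"twist":[0,0,0]},{"gripper":0,"slide":[0.0057,0.0102,0.01],"twist":[0,0,0]},{"gripper":0,"slide":[0.0057,0.0102,0.01],"twist":[0,0,0]},{"gripper":0,"slide":[0.0057,0.0102,0.01],"twist":[0,0,0]},{"gripper":0,"slide":[0.0057,0.0102,0.01],"twist":[0,0,0]},{"gripper":0,"slide":[0.0057,0.0102,0.01],"twist":[0,0,0]},{"gripper":0,"slide":[0,0,0.015],"twist":[0,0,0]},{"gripper":0,"slide":[0,0,0.015],"twist":[0,0,0]},{"gripper":0,"slide":[0,0,0.01],"twist":[0,0,0]},{"gripper":0,"slide":[0,0,0],"twist":[0,0,0]},{"gripper":0,"slide":[0,0,0],"twist":[0,0,0]}]'
python3 -c "
from h import *
go(0.4915,0.247,0.1,yaw=-3.2)
snap('top','pics/t2.png')
im=snap('side','pics/s2.png')[1]
cv2.imwrite('pics/s2a.png',cv2.resize(im[180:320,240:400],None,fx=4,fy=4))
im=cv2.imread('pics/t2.png')
cv2.imwrite('pics/t2a.png',cv2.resize(im[160:320,240:380],None,fx=4,fy=4,interpolation=2))"
```

```text
clock: 2.98
ee_pos: [0.4909, 0.2487, 0.1499]
orientation: [3.14, -0.084, -0.002]
force: [1.0, 0.6, 1.3]
width: 0.0851
pos [0.4909 0.2487 0.1499] yaw -3.07 tilt [-1.2 -0.7] F [1.  0.6 1.3] w 0.0851 t 3.0
twist [0.0008 0.0012 0.0022] | slide before twist [0.0007 0.0017 0.0499] | slide after twist [0.0007 0.0017 0.0499]
```

View pics/s2a.png

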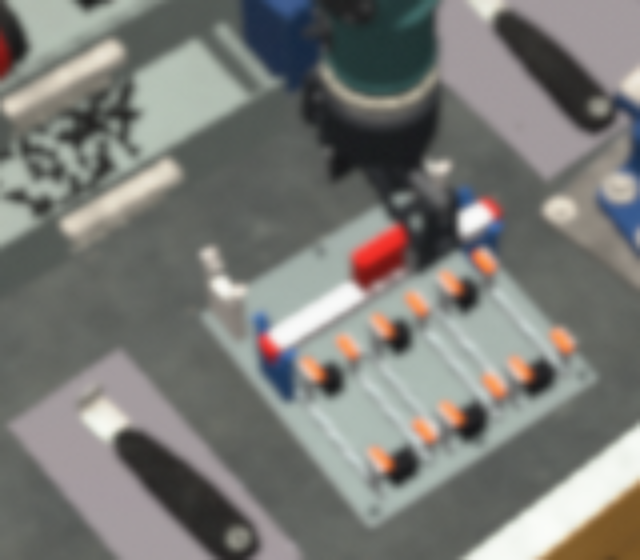

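View pics/t2a.png

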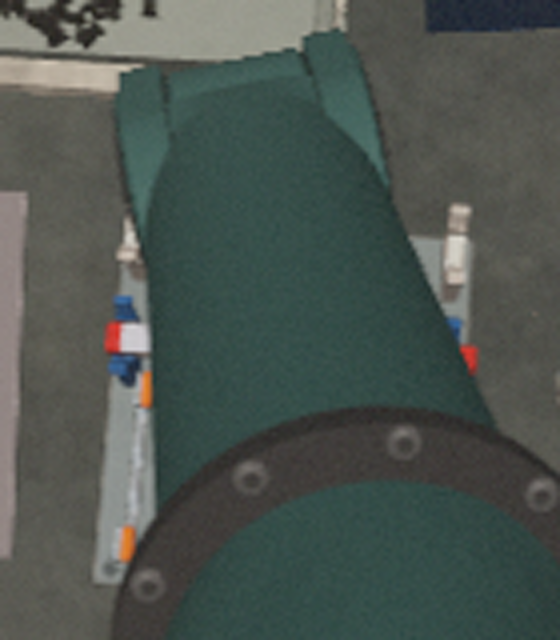

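```bash
python3 -c "
from h import *
import pickle
s=pickle.load(open('side0.pkl','rb'))
for X in((.4909,.2487,.15),(.4909,.2487,.131),(.4915,.247,.112),(.448,.251,.131),(.5334,.2463,.131)): u=proj(s,X)[0];print(u.round(1),(u-[240,180])*4)
im=cv2.imread('pics/s2.png');h=cv2.cvtColor(im,cv2.COLOR_BGR2HSV);m=((h[...,0]<8)|(h[...,0]>172))&(h[...,1]>150)&(h[...,2]>90)
n,l,st_,ce=cv2.connectedComponentsWithStats(m.astype(np.uint8))
for i in range(1,n):
  if 300<ce[i][0]<370 and 220<ce[i][1]<290: print(st_[i],ce[i])
"
```

```text
[334.9 233.7] [379.40495251 214.88095692]
[334.8 237.5] [379.31303087 230.16583089]
[335.1 240.8] [380.57508838 243.25338394]
[344.3 248.4] [417.22838718 273.41007182]
[325.7 227.1] [342.74532936 188.21765583]
[362 230   3   3   4] [363.   231.25]
[329 236  13  15 116] [334.89655172 243.37931034]
[305 264   4   6  14] [306.5        266.78571429]
```

```bash
python3 -m crank '[{"gripper":0,"slide":[0.0,0.001,0.01],"twist":[0,0,0]},{"gripper":0,"slide":[0,0,0.01],"twist":[0,0,0]},{"gripper":0,"slide":[0,0,0.01],"twist":[0,0,0]},{"gripper":0,"slide":[0,0,0.01],"twist":[0,0,0]},{"gripper":0,"slide":[0,0,0.01],"twist":[0,0,0]},{"gripper":0.5,"slide":[0,0,0],"twist":[0,0,0]},{"gripper":1,"slide":[0,0,0],"twist":[0,0,0]},{"gripper":1,"slide":[0,0,0],"twist":[0,0,0]},{"gripper":1,"slide":[0,0,0],"twist":[0,0,0]},{"gripper":1,"slide":[0,0,0],"twist":[0,0,0]},{"gripper":1,"slide":[0,0,0],"twist":[0,0,0]},{"gripper":1,"slide":[0,0,0],"twist":[0,0,0]}]' 60
python3 -c "
from h import *
go(0.4915,0.247,0.1,yaw=-3.2)
"
```

```text
clock: 4.08
ee_pos: [0.4916, 0.2478, 0.1009]
orientation: [-3.14, 0.085, -0.001]
force: [0.2, -0.0, 2.3]
width: 0.0154
pos [0.4916 0.2478 0.1009] yaw -3.08 tilt [0.9 0.6] F [ 0.2 -0.   2.3] w 0.0154 t 4.1
twist [-0.0006 -0.0009  0.002 ] | slide before twist [-0.0001  0.0008  0.0009] | slide after twist [-0.0001  0.0008  0.0009]
```

```bash
python3 -m crank '[{"gripper":1,"slide":[0,0,-0.005],"twist":[0,0,0]},{"gripper":1,"slide":[0,0,-0.01],"twist":[0,0,0]},{"gripper":1,"slide":[0,0,-0.01],"twist":[0,0,0]},{"gripper":1,"slide":[0,0,-0.01],"twist":[0,0,0]},{"gripper":1,"slide":[0,0,-0.01],"twist":[0,0,0]},{"gripper":1,"slide":[0,0,0],"twist":[0,0,0]},{"gripper":1,"slide":[0.012,0,0],"twist":[0,0,0]},{"gripper":1,"slide":[0.015,0,0],"twist":[0,0,0]},{"gripper":1,"slide":[0.015,0,0],"twist":[0,0,0]},{"gripper":1,"slide":[0.012,0,0],"twist":[0,0,0]},{"gripper":1,"slide":[0.008,0,0],"twist":[0,0,0]},{"gripper":1,"slide":[0,0,0],"twist":[0,0,0]}]'
python3 -c "
from h import *
go(0.5535,0.2444,0.103,yaw=-3.1)
snap('top','pics/t3.png')
im=snap('side','pics/s3.png')[1]
cv2.imwrite('pics/s3a.png',cv2.resize(im[180:320,240:400],None,fx=4,fy=4))
"
```

```text
clock: 5.08
ee_pos: [0.5558, 0.2438, 0.1452]
orientation: [3.14, -0.087, 0.004]
force: [-0.7, -0.4, -1.2]
width: 0.0151
pos [0.5558 0.2438 0.1452] yaw -3.18 tilt [ 2.4 -0.2] F [-0.7 -0.4 -1.2] w 0.0151 t 5.1
twist [ 0.0001 -0.0024 -0.0014] | slide before twist [-0.0024 -0.0005  0.0422] | slide after twist [-0.0023 -0.0005  0.0422]
```

View pics/s3a.png

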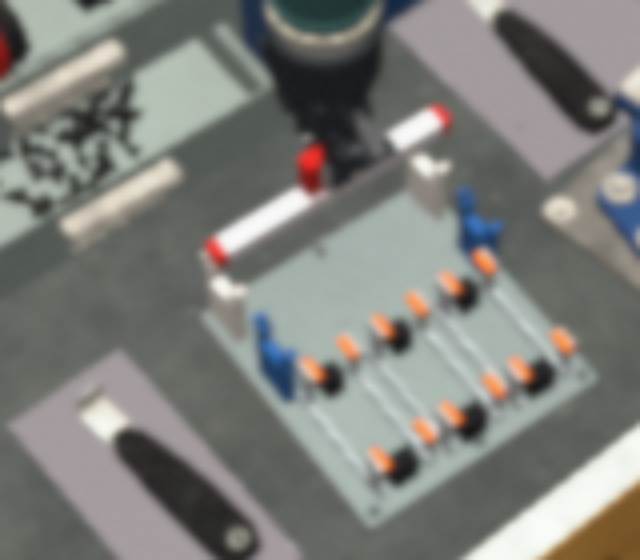

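View pics/t3.png

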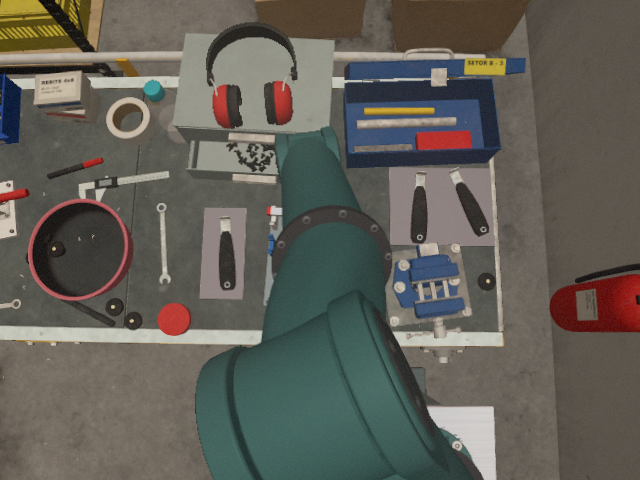

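```bash
python3 -m crank '[{"gripper":1,"slide":[0,0,0.005],"twist":[0,0,0]},{"gripper":1,"slide":[0,0,0],"twist":[0,0,0]},{"gripper":1,"slide":[0,0,0],"twist":[0,0,0]}]'
python3 -c "
from h import *
go(0.5535,0.2444,0.103,yaw=-3.1)"
```

```text
clock: 5.43
ee_pos: [0.5519, 0.2444, 0.1397]
orientation: [3.14, -0.084, -0.003]
force: [0.1, 0.5, -1.9]
width: 0.0152
pos [0.5519 0.2444 0.1397] yaw -3.06 tilt [-1.9 -0.5] F [ 0.1  0.5 -1.9] w 0.0152 t 5.4
twist [0.0006 0.0019 0.0008] | slide before twist [ 0.0016 -0.0001  0.0367] | slide after twist [ 0.0016 -0.0001  0.0367]
```

```bash
python3 -m crank '[{"gripper":1,"slide":[0,0,0.006],"twist":[0,0,0]},{"gripper":1,"slide":[0,0,0.006],"twist":[0,0,0]},{"gripper":1,"slide":[0,0,0.006],"twist":[0,0,0]},{"gripper":1,"slide":[0,0,0.006],"twist":[0,0,0]},{"gripper":1,"slide":[0,0,0.004],"twist":[0,0,0]},{"gripper":1,"slide":[0,0,0.004],"twist":[0,0,0]},{"gripper":1,"slide":[0,0,0.002],"twist":[0,0,0]},{"gripper":1,"slide":[0,0,0],"twist":[0,0,0]},{"gripper":1,"slide":[0,0,0],"twist":[0,0,0]}]'
python3 -c "
from h import *
go(0.5535,0.2444,0.103,yaw=-3.1)"
```

```text
clock: 6.18
ee_pos: [0.5532, 0.2442, 0.1062]
orientation: [3.14, -0.085, -0.0]
force: [0.8, -0.2, -0.6]
width: 0.0152
pos [0.5532 0.2442 0.1062] yaw -3.1 tilt [-0.1 -0.1] F [ 0.8 -0.2 -0.6] w 0.0152 t 6.2
twist [0.0001 0.0001 0.0001] | slide before twist [ 0.0002 -0.0002  0.0032] | slide after twist [ 0.0002 -0.0002  0.0032]
```

```bash
python3 -m crank '[{"gripper":1,"slide":[0,0,0.002],"twist":[0,0,0]},{"gripper":1,"slide":[0,0,0.001],"twist":[0,0,0]},{"gripper":1,"slide":[0,0,0],"twist":[0,0,0]},{"gripper":1,"slide":[0,0,0],"twist":[0,0,0]}]'
python3 -c "
from h import *
go(0.5535,0.2444,0.103,yaw=-3.1)
im=snap('side','pics/s4.png')[1]
cv2.imwrite('pics/s4a.png',cv2.resize(im[180:320,240:400],None,fx=4,fy=4))"
```

```text
clock: 6.52
ee_pos: [0.5532, 0.2443, 0.1034]
orientation: [-3.14, 0.085, -0.0]
force: [-0.5, 0.3, -1.7]
width: 0.0154
pos [0.5532 0.2443 0.1034] yaw -3.09 tilt [0.1 0.1] F [-0.5  0.3 -1.7] w 0.0154 t 6.5
twist [-0.0001 -0.0001  0.0002] | slide before twist [ 0.0003 -0.0001  0.0004] | slide after twist [ 0.0003 -0.0001  0.0004]
```

View pics/s4a.png

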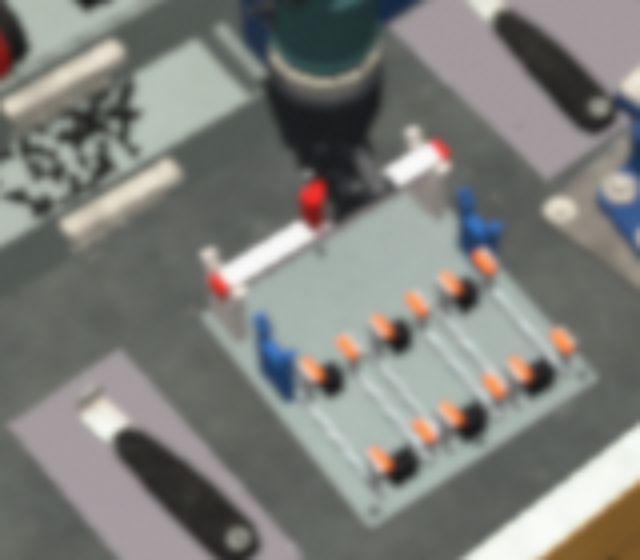

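```bash
python3 -m crank '[{"gripper":0.9,"slide":[0,0,0],"twist":[0,0,0]},{"gripper":0.5,"slide":[0,0,0],"twist":[0,0,0]},{"gripper":0.5,"slide":[0,0,0],"twist":[0,0,0]},{"gripper":0.5,"slide":[0,0,0],"twist":[0,0,0]},{"gripper":0.5,"slide":[0,0,-0.01],"twist":[0,0,0]},{"gripper":0.5,"slide":[0,0,-0.02],"twist":[0,0,0]},{"gripper":0.5,"slide":[0,0,-0.03],"twist":[0,0,0]},{"gripper":0.5,"slide":[0,0,-0.03],"twist":[0,0,0]},{"gripper":0.5,"slide":[0,0,-0.03],"twist":[0,0,0]},{"gripper":0.3,"slide":[0,0,-0.01],"twist":[0,0,-0.12]},{"gripper":0.3,"slide":[0,0,0],"twist":[0,0,-0.12]},{"gripper":0.3,"slide":[0,0,0],"twist":[0,0,-0.12]}]'
python3 -m crank '[{"gripper":0.3,"slide":[0,0,0],"twist":[0,0,-0.12]},{"gripper":0.3,"slide":[0,0,0],"twist":[0,0,-0.12]},{"gripper":0.3,"slide":[0,0,0],"twist":[0,0,-0.12]},{"gripper":0.3,"slide":[0,0,0],"twist":[0,0,-0.12]},{"gripper":0.3,"slide":[0,0,0],"twist":[0,0,-0.12]},{"gripper":0.3,"slide":[0,0,0],"twist":[0,0,-0.12]},{"gripper":0.3,"slide":[0,0,0],"twist":[0,0,-0.12]},{"gripper":0.3,"slide":[0,0,0],"twist":[0,0,-0.12]},{"gripper":0.3,"slide":[0,0,0],"twist":[0,0,-0.12]},{"gripper":0.3,"slide":[0,0,0],"twist":[0,0,-0.12]},{"gripper":0.3,"slide":[0,0,0],"twist":[0,0,-0.12]},{"gripper":0.3,"slide":[0,0,0],"twist":[0,0,0]}]'
python3 -c "
from h import *
go(0.4650,0.445,0.1,yaw=95.3)
print(np.round(st()[0]['qpos'],2))
im=snap('side','pics/s5.png')[1]
cv2.imwrite('pics/s5a.png',cv2.resize(im[180:320,240:400],None,fx=4,fy=4))"
```

```text
clock: 7.57
ee_pos: [0.554, 0.2446, 0.2358]
orientation: [-3.102, -0.488, -0.006]
force: [-0.5, -0.6, -0.9]
width: 0.0595
clock: 8.57
ee_pos: [0.5534, 0.2438, 0.2342]
orientation: [2.157, 2.283, 0.001]
force: [-0.4, 0.0, 0.6]
width: 0.0598
pos [0.5534 0.2438 0.2342] yaw 93.24 tilt [0.8 0.2] F [-0.4  0.   0.6] w 0.0598 t 8.6
twist [ 0.0008 -0.0001 -0.036 ] | slide before twist [ 0.2059 -0.077   0.1341] | slide after twist [ 0.2085 -0.0695  0.1342]
[-0.46  0.46 -0.05  1.9   0.03  0.78  1.11]
```

View pics/s5a.png

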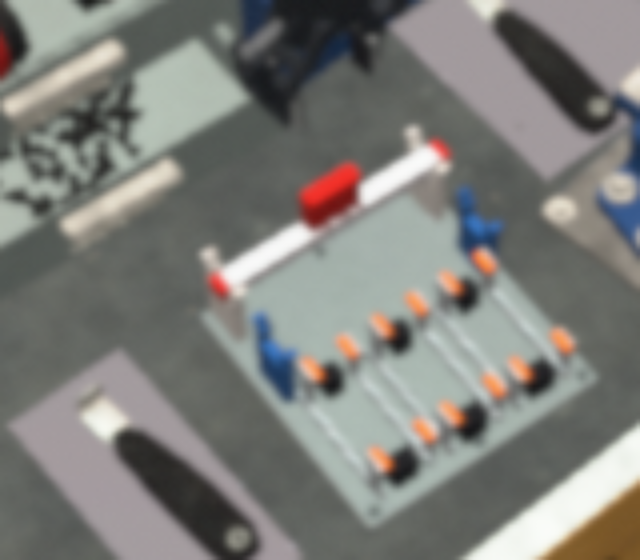

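```bash
python3 -m crank '[{"gripper":0.3,"slide":[0.023,-0.0086,0.0],"twist":[0,0,0]},{"gripper":0.3,"slide":[0.023,-0.0086,0.0],"twist":[0,0,0]},{"gripper":0.3,"slide":[0.023,-0.0086,0.0],"twist":[0,0,0]},{"gripper":0.3,"slide":[0.023,-0.0086,0.0],"twist":[0,0,0]},{"gripper":0.3,"slide":[0.023,-0.0086,0.01],"twist":[0,0,0]},{"gripper":0.3,"slide":[0.023,-0.0086,0.01],"twist":[0,0,0]},{"gripper":0.3,"slide":[0.023,-0.0086,0.01],"twist":[0,0,0]},{"gripper":0.3,"slide":[0.023,-0.0086,0.01],"twist":[0,0,0]},{"gripper":0.3,"slide":[0.022,-0.0084,0.01],"twist":[0,0,0]},{"gripper":0.3,"slide":[0,0,0.02],"twist":[0,0,-0.036]},{"gripper":0.3,"slide":[0,0,0.02],"twist":[0,0,0]},{"gripper":0.3,"slide":[0,0,0],"twist":[0,0,0]}]'
python3 -c "
from h import *
go(0.4650,0.445,0.025,yaw=95.3)
im=snap('side','pics/s6.png')[1]
cv2.imwrite('pics/s6a.png',cv2.resize(im[220:360,220:420],None,fx=4,fy=4))"
```

```text
clock: 9.62
ee_pos: [0.4625, 0.4444, 0.14]
orientation: [2.119, 2.319, -0.011]
force: [-0.3, -0.4, -1.2]
width: 0.0598
pos [0.4625 0.4444 0.14  ] yaw 95.15 tilt [-4.4 -5.5] F [-0.3 -0.4 -1.2] w 0.0598 t 9.6
twist [-0.0049  0.005  -0.0026] | slide before twist [0.001  0.0031 0.115 ] | slide after twist [0.0004 0.0026 0.115 ]
```

View pics/s6a.png

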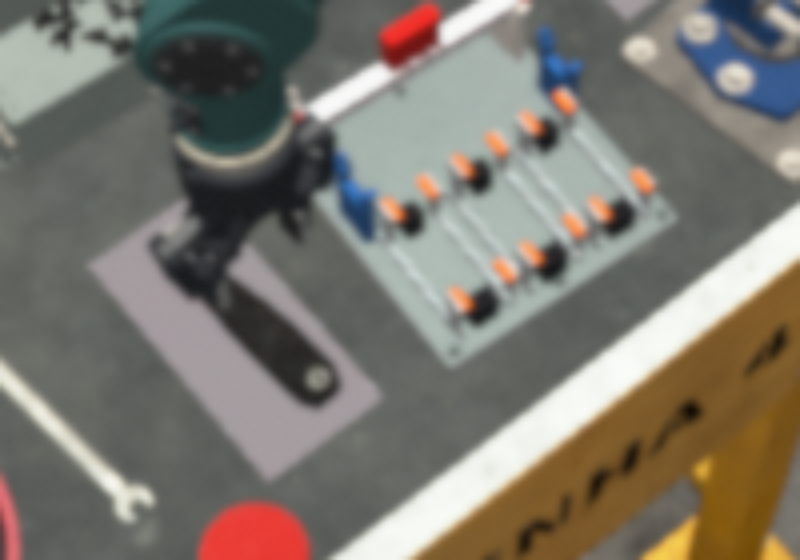

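```bash
python3 -m crank '[{"gripper":0.3,"slide":[0,0,0.02],"twist":[0,0,0]},{"gripper":0.3,"slide":[0,0,0.02],"twist":[0,0,0]},{"gripper":0.3,"slide":[0,0,0.02],"twist":[0,0,0]},{"gripper":0.3,"slide":[0,0,0.015],"twist":[0,0,0]},{"gripper":0.3,"slide":[0,0,0.01],"twist":[0,0,0]},{"gripper":0.3,"slide":[0,0,0.005],"twist":[0,0,0]},{"gripper":0.3,"slide":[0,0,0],"twist":[0,0,0]},{"gripper":0.3,"slide":[0,0,0],"twist":[0,0,0]}]'
python3 -c "
from h import *
go(0.4650,0.445,0.024,yaw=95.3)
im=snap('side','pics/s7.png')[1]
cv2.imwrite('pics/s7a.png',cv2.resize(im[240:340,220:380],None,fx=5,fy=5))"
```

```text
clock: 10.33
ee_pos: [0.4655, 0.4461, 0.0543]
orientation: [2.119, 2.319, 0.002]
force: [0.1, -0.0, 0.2]
width: 0.0598
pos [0.4655 0.4461 0.0543] yaw 95.18 tilt [1.2 0.9] F [ 0.1 -0.   0.2] w 0.0598 t 10.3
twist [ 0.0013 -0.0008 -0.0021] | slide before twist [-0.0011 -0.0006  0.0303] | slide after twist [-0.001  -0.0006  0.0303]
```

View pics/s7a.png

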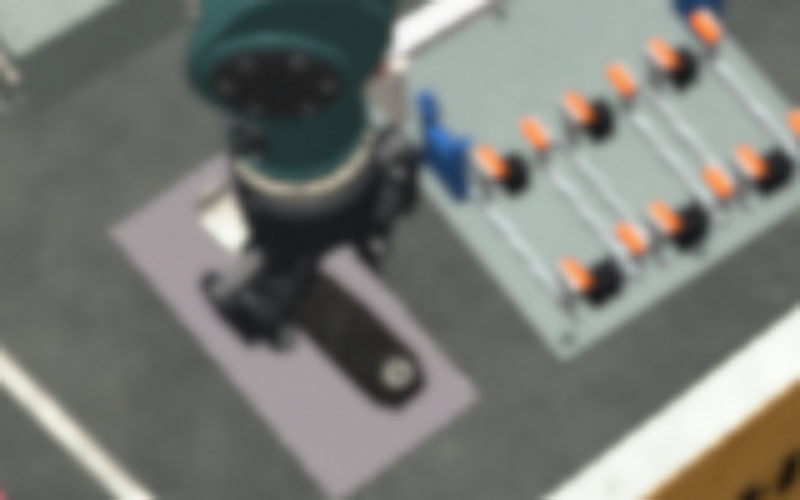

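```bash
python3 -m crank '[{"gripper":0.3,"slide":[-0.001,0,0.015],"twist":[0,0,0]},{"gripper":0.3,"slide":[0,0,0.01],"twist":[0,0,0]},{"gripper":0.3,"slide":[0,0,0.005],"twist":[0,0,0]},{"gripper":0.4,"slide":[0,0,0],"twist":[0,0,0]},{"gripper":0.5,"slide":[0,0,0],"twist":[0,0,0]},{"gripper":0.6,"slide":[0,0,0],"twist":[0,0,0]},{"gripper":0.7,"slide":[0,0,0],"twist":[0,0,0]},{"gripper":1,"slide":[0,0,0],"twist":[0,0,0]},{"gripper":1,"slide":[0,0,0],"twist":[0,0,0]},{"gripper":1,"slide":[0,0,0],"twist":[0,0,0]}]' 50
python3 -c "
from h import *
go(0.4650,0.445,0.024,yaw=95.3)"
```

```text
clock: 11.22
ee_pos: [0.4651, 0.445, 0.0239]
orientation: [2.118, 2.32, 0.001]
force: [-0.8, -1.0, 3.9]
width: 0.0339
pos [0.4651 0.445  0.0239] yaw 95.23 tilt [0.6 0.5] F [-0.8 -1.   3.9] w 0.0339 t 11.2
twist [ 0.0006 -0.0005 -0.0012] | slide before twist [ 0.     -0.0001 -0.0001] | slide after twist [ 0.     -0.0001 -0.0001]
```

```bash
python3 -m crank '[{"gripper":1,"slide":[0,0,-0.005],"twist":[0,0,0]},{"gripper":1,"slide":[0,0,-0.01],"twist":[0,0,0]},{"gripper":1,"slide":[0,0,-0.02],"twist":[0,0,0]},{"gripper":1,"slide":[0,0,-0.03],"twist":[0,0,0]},{"gripper":1,"slide":[0,0,-0.03],"twist":[0,0,0]},{"gripper":1,"slide":[0,0,-0.02],"twist":[0,0,0]},{"gripper":1,"slide":[0,0,-0.005],"twist":[0,0,0]},{"gripper":1,"slide":[0,0,0],"twist":[0,0,0]},{"gripper":1,"slide":[0,0,0],"twist":[0,0,0]}]'
python3 - <<'E'
from h import *
import pickle
from scipy.optimize import linear_sum_assignment,least_squares
im=snap('side','pics/s8.png')[1]
cv2.imwrite('pics/s8a.png',cv2.resize(im[200:340,220:400],None,fx=4,fy=4))
L=[];
for cy in(-60,0,60):
    for x,dy in((-60,19),(25,15.5)):
        for s in(-1,1):L.append((x,cy+s*dy))
L=np.array(L)/1000
def pose(p,z=.053):
    c,s=np.cos(p[2]),np.sin(p[2]);return np.c_[L@np.array([[c,s],[-s,c]])+p[:2],np.full(12,z)]
obs=[]
for f,cp in(("pics/top0.png","top0.pkl"),("pics/s5.png","side0.pkl")):
    c=pickle.load(open(cp,"rb"));I=cv2.imread(f);h=cv2.cvtColor(I,cv2.COLOR_BGR2HSV)
    m=((h[...,0]>6)&(h[...,0]<18)&(h[...,1]>150)&(h[...,2]>140)).astype(np.uint8)
    n,l,sta,ce=cv2.connectedComponentsWithStats(m)
    pr=proj(c,pose((.4417,.2525,-.055)))
    B=np.array([ce[i] for i in range(1,n) if sta[i,4]>=6])
    D=np.linalg.norm(pr[:,None]-B[None],axis=2);r,k=linear_sum_assignment(D)
    print(f,D[r,k].round(1));ok=D[r,k]<7;obs.append((c,r[ok],B[k[ok]]))
for sel in((0,),(1,),(0,1)):
    fun=lambda p:np.concatenate([(proj(obs[i][0],pose(p))[obs[i][1]]-obs[i][2]).ravel() for i in sel])
    q=least_squares(fun,(.4417,.2525,-.055),loss="soft_l1");print(sel,q.x[:2].round(4),np.degrees(q.x[2]).round(2),np.abs(fun(q.x)).mean().round(2))
go(0.465,0.445,0.15,95.3)
E
```

```text
clock: 11.97
ee_pos: [0.4645, 0.4443, 0.143]
orientation: [2.118, 2.32, -0.001]
force: [0.2, -0.0, -0.7]
width: 0.0345
pics/top0.png [0.7 0.3 0.3 0.5 0.6 0.2 0.3 0.3 0.7 0.5 0.8 0.7]
pics/s5.png [0.1 0.4 1.9]
(0,) [0.4424 0.2525] -3.41 0.24
(1,) [0.4386 0.2531] -0.96 0.31
(0, 1) [0.4422 0.2525] -3.33 0.3
pos [0.464  0.4439 0.1421] yaw 95.24 tilt [-1.7 -1.8] F [ 0.2  0.6 -0.3] w 0.0344 t 12.0
twist [-0.0018  0.0016 -0.0011] | slide before twist [ 0.001   0.0011 -0.0079] | slide after twist [ 0.001   0.0011 -0.0079]
```

View pics/s8a.png

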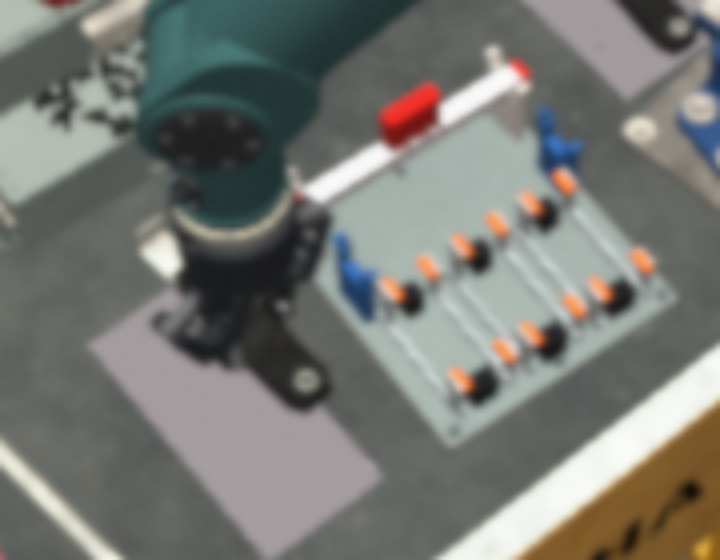

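```bash
python3 -m crank '[{"gripper":1,"slide":[0,0,0],"twist":[0,0,0.037]},{"gripper":1,"slide":[0,0,0],"twist":[0,0,0.037]},{"gripper":1,"slide":[0,0,0],"twist":[0,0,0.037]},{"gripper":1,"slide":[0,0,0],"twist":[0,0,0.037]},{"gripper":1,"slide":[0,0,0],"twist":[0,0,0]},{"gripper":1,"slide":[0,0,0],"twist":[0,0,0]}]'
python3 -c "
from h import *
go(.4252,.3140,.095,86.75)"
```

```text
clock: 12.52
ee_pos: [0.464, 0.444, 0.1416]
orientation: [2.282, 2.159, -0.005]
force: [-0.5, -0.5, -1.6]
width: 0.0339
pos [0.464  0.444  0.1416] yaw 86.81 tilt [-2.  -2.4] F [-0.5 -0.5 -1.6] w 0.0339 t 12.5
twist [-0.0019  0.0026  0.0011] | slide before twist [-0.1318 -0.0315  0.047 ] | slide after twist [-0.132  -0.0314  0.0466]
```

```bash
python3 -m crank '[{"gripper":1,"slide":[-0.012,-0.003,0],"twist":[0,0,0]},{"gripper":1,"slide":[-0.018,-0.004,0],"twist":[0,0,0]},{"gripper":1,"slide":[-0.02,-0.005,0],"twist":[0,0,0]},{"gripper":1,"slide":[-0.02,-0.005,0],"twist":[0,0,0]},{"gripper":1,"slide":[-0.02,-0.005,0],"twist":[0,0,0]},{"gripper":1,"slide":[-0.02,-0.005,0],"twist":[0,0,0]},{"gripper":1,"slide":[-0.014,-0.003,0],"twist":[0,0,0]},{"gripper":1,"slide":[-0.008,-0.0015,0],"twist":[0,0,0]},{"gripper":1,"slide":[0,0,0.01],"twist":[0,0,0]},{"gripper":1,"slide":[0,0,0.01],"twist":[0,0,0]},{"gripper":1,"slide":[0,0,0.01],"twist":[0,0,0]},{"gripper":1,"slide":[0,0,0],"twist":[0,0,0]}]'
python3 -m crank '[{"gripper":1,"slide":[0,0,0],"twist":[0,0,0]},{"gripper":1,"slide":[0,0,0],"twist":[0,0,0]}]'
python3 -c "
from h import *
go(.4252,.3140,.085,86.75)
im=snap('side','pics/s9.png')[1]
cv2.imwrite('pics/s9a.png',cv2.resize(im[200:340,240:420],None,fx=4,fy=4))
im=snap('top','pics/t9.png')[1]"
```

```text
clock: 13.52
ee_pos: [0.4251, 0.3154, 0.1109]
orientation: [-2.281, -2.159, 0.005]
force: [-0.1, 0.2, -0.7]
width: 0.0344
clock: 13.68
ee_pos: [0.4259, 0.3156, 0.1128]
orientation: [-2.282, -2.158, 0.0]
force: [-0.0, -0.1, 0.0]
width: 0.0344
pos [0.4259 0.3156 0.1128] yaw 86.81 tilt [-0.3  0.1] F [-0.  -0.1  0. ] w 0.0344 t 13.7
twist [-0.0003 -0.      0.001 ] | slide before twist [-0.0016 -0.0006  0.0278] | slide after twist [-0.0016 -0.0006  0.0278]
```

View pics/s9a.png

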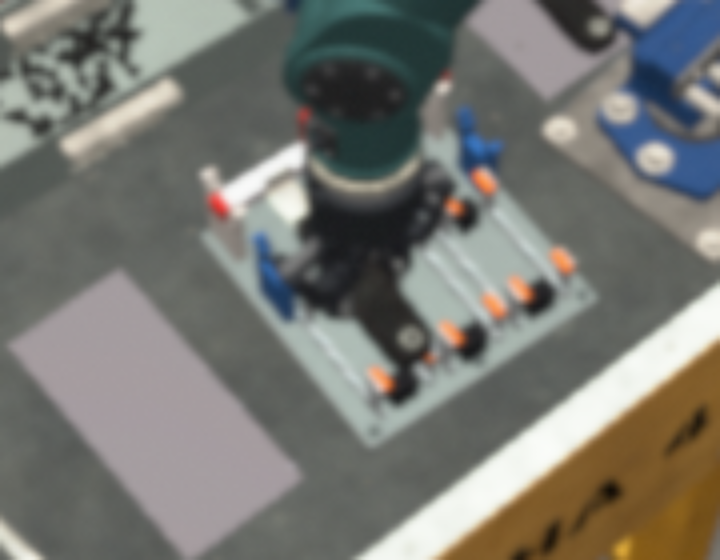

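View pics/t9.png

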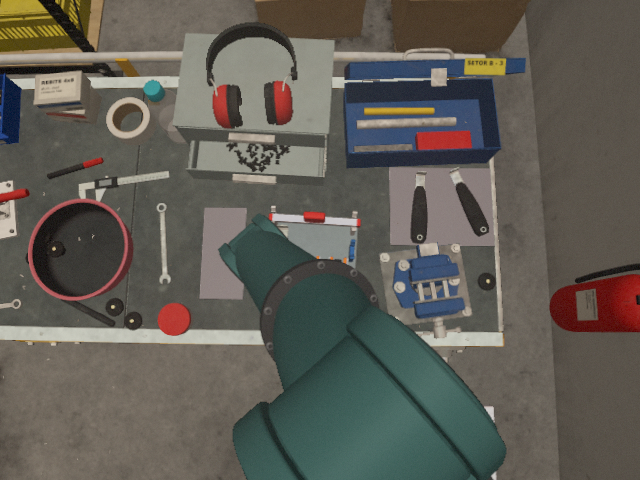

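```bash
python3 -m crank '[{"gripper":1,"slide":[-0.0015,-0.0005,0.01],"twist":[0,0,0]},{"gripper":1,"slide":[0,0,0.01],"twist":[0,0,0]},{"gripper":1,"slide":[0,0,0.008],"twist":[0,0,0]},{"gripper":1,"slide":[0,0,0.004],"twist":[0,0,0]},{"gripper":1,"slide":[0,0,0],"twist":[0,0,0]},{"gripper":1,"slide":[0,0,0],"twist":[0,0,0]},{"gripper":1,"slide":[0,0,0],"twist":[0,0,0]}]' 80
python3 -c "
from h import *
go(.4252,.3140,.0559,86.75)"
python3 -m crank '[{"gripper":1,"slide":[0,0,0.002],"twist":[0,0,0]},{"gripper":1,"slide":[0,0,0.002],"twist":[0,0,0]},{"gripper":1,"slide":[0,0,0.001],"twist":[0,0,0]},{"gripper":1,"slide":[0,0,0],"twist":[0,0,0]}]'
```

```text
clock: 14.37
ee_pos: [0.4254, 0.3134, 0.0813]
orientation: [2.284, 2.158, 0.0]
force: [0.1, -0.1, 0.1]
width: 0.0336
pos [0.4254 0.3134 0.0813] yaw 86.75 tilt [0.1 0.1] F [ 0.1 -0.1  0.1] w 0.0336 t 14.4
twist [ 0.0001 -0.0001 -0.    ] | slide before twist [ 0.0006 -0.0003  0.0254] | slide after twist [ 0.0006 -0.0003  0.0254]
clock: 14.7
ee_pos: [0.4252, 0.3132, 0.0762]
orientation: [2.284, 2.157, -0.0]
force: [-0.2, -0.1, -0.4]
width: 0.0332
```

```bash
python3 -m crank '[{"gripper":1,"slide":[0.0006,0,0.002],"twist":[0,0,0]},{"gripper":1,"slide":[0,0,0.001],"twist":[0,0,0]},{"gripper":1,"slide":[0,0,0],"twist":[0,0,0]}]'
python3 -m crank '[{"gripper":1,"slide":[0,0,0.002],"twist":[0,0,0]},{"gripper":1,"slide":[0,0,0],"twist":[0,0,0]}]'
python3 -m crank '[{"gripper":1,"slide":[0,0,0.002],"twist":[0,0,0]},{"gripper":1,"slide":[0,0,0],"twist":[0,0,0]}]'
python3 -c "
from h import *
go(.4252,.3140,.0559,86.75)"
```

```text
clock: 14.95
ee_pos: [0.4252, 0.3132, 0.0732]
orientation: [2.283, 2.157, -0.002]
force: [-0.4, -2.1, 1.1]
width: 0.0336
clock: 15.12
ee_pos: [0.4254, 0.3137, 0.0716]
orientation: [2.283, 2.158, -0.0]
force: [-0.0, -1.8, 4.4]
width: 0.0333
clock: 15.28
ee_pos: [0.4254, 0.3136, 0.0696]
orientation: [2.284, 2.157, -0.0]
force: [-0.4, -2.1, 5.8]
width: 0.0331
pos [0.4254 0.3136 0.0696] yaw 86.74 tilt [ 0.1 -0.3] F [-0.4 -2.1  5.8] w 0.0331 t 15.3
twist [ 0.0002  0.0003 -0.0002] | slide before twist [ 0.0004 -0.0003  0.0137] | slide after twist [ 0.0004 -0.0003  0.0137]
```

```bash
python3 -m crank '[{"gripper":1,"slide":[-0.0008,0,0.002],"twist":[0,0,0]},{"gripper":1,"slide":[0,0,0],"twist":[0,0,0]}]'
python3 -m crank '[{"gripper":1,"slide":[0,0,0.002],"twist":[0,0,0]},{"gripper":1,"slide":[0,0,0],"twist":[0,0,0]}]'
python3 -m crank '[{"gripper":1,"slide":[0,0,0.002],"twist":[0,0,0]},{"gripper":1,"slide":[0,0,0],"twist":[0,0,0]}]'
python3 -m crank '[{"gripper":1,"slide":[0,0,0.002],"twist":[0,0,0]},{"gripper":1,"slide":[0,0,0],"twist":[0,0,0]}]'
python3 -c "
from h import *
go(.4252,.3140,.0559,86.75)"
```

```text
clock: 15.45
ee_pos: [0.4256, 0.3132, 0.0677]
orientation: [2.282, 2.159, 0.001]
force: [-0.4, -0.9, 3.2]
width: 0.0333
clock: 15.62
ee_pos: [0.4253, 0.3132, 0.0652]
orientation: [-2.283, -2.158, -0.0]
force: [0.8, -1.1, 0.7]
width: 0.0335
clock: 15.78
ee_pos: [0.4253, 0.313, 0.063]
orientation: [2.282, 2.159, -0.0]
force: [-0.0, -0.3, -1.6]
width: 0.033
clock: 15.95
ee_pos: [0.4254, 0.3129, 0.0607]
orientation: [2.284, 2.157, -0.0]
force: [0.7, -0.7, -5.9]
width: 0.0336
pos [0.4254 0.3129 0.0607] yaw 86.73 tilt [ 0.1 -0.1] F [ 0.7 -0.7 -5.9] w 0.0336 t 15.9
twist [ 0.0001  0.0001 -0.0003] | slide before twist [ 0.0011 -0.0003  0.0048] | slide after twist [ 0.0011 -0.0003  0.0048]
```

```bash
python3 -m crank '[{"gripper":1,"slide":[0,0,0.002],"twist":[0,0,0]},{"gripper":1,"slide":[0,0,0],"twist":[0,0,0]}]'
python3 -m crank '[{"gripper":1,"slide":[0,0,0.0015],"twist":[0,0,0]},{"gripper":1,"slide":[0,0,0],"twist":[0,0,0]}]'
python3 -m crank '[{"gripper":1,"slide":[0,0,0.001],"twist":[0,0,0]},{"gripper":1,"slide":[0,0,0],"twist":[0,0,0]}]'
python3 -c "
from h import *
go(.4252,.3140,.0559,86.75)"
```

```text
clock: 16.12
ee_pos: [0.4253, 0.3128, 0.0586]
orientation: [2.283, 2.158, -0.001]
force: [1.2, -0.8, -7.9]
width: 0.0335
clock: 16.28
ee_pos: [0.4251, 0.3127, 0.057]
orientation: [2.283, 2.158, -0.001]
force: [1.3, -0.7, -10.8]
width: 0.0334
clock: 16.45
ee_pos: [0.4249, 0.3128, 0.0562]
orientation: [-2.284, -2.157, 0.002]
force: [2.1, -0.6, -10.9]
width: 0.0333
pos [0.4249 0.3128 0.0562] yaw 86.73 tilt [-0.8 -0.6] F [  2.1  -0.6 -10.9] w 0.0333 t 16.4
twist [-0.0008  0.0007 -0.0003] | slide before twist [0.0012 0.0002 0.0003] | slide after twist [0.0012 0.0002 0.0003]
```

```bash
python3 -m crank '[{"gripper":1,"slide":[0,0,0.001],"twist":[0,0,0]},{"gripper":1,"slide":[0,0,0],"twist":[0,0,0]}]'
python3 -c "
from h import *
go(.4252,.3140,.0559,86.75)"
```

```text
clock: 16.62
ee_pos: [0.4249, 0.3128, 0.056]
orientation: [-2.284, -2.157, 0.001]
force: [-0.1, -2.2, -2.4]
width: 0.033
pos [0.4249 0.3128 0.056 ] yaw 86.74 tilt [-0.7 -0.6] F [-0.1 -2.2 -2.4] w 0.033 t 16.6
twist [-0.0007  0.0006 -0.0002] | slide before twist [0.0012 0.0002 0.0001] | slide after twist [0.0012 0.0002 0.0001]
```

```bash
python3 -m crank '[{"gripper":0.55,"slide":[0,0,0],"twist":[0,0,0]},{"gripper":0.45,"slide":[0,0,0],"twist":[0,0,0]},{"gripper":0.45,"slide":[0,0,0],"twist":[0,0,0]},{"gripper":0.45,"slide":[0,0,0],"twist":[0,0,0]},{"gripper":0.45,"slide":[0,0,-0.01],"twist":[0,0,0]},{"gripper":0.45,"slide":[0,0,-0.02],"twist":[0,0,0]},{"gripper":0.45,"slide":[0,0,-0.03],"twist":[0,0,0]},{"gripper":0.45,"slide":[0,0,-0.03],"twist":[0,0,0]},{"gripper":0.45,"slide":[0,0,-0.03],"twist":[0,0,0]},{"gripper":0.3,"slide":[0,0,-0.03],"twist":[0,0,0]},{"gripper":0.3,"slide":[0,0,0],"twist":[0,0,0]},{"gripper":0.3,"slide":[0,0,0],"twist":[0,0,0]}]'
python3 -c "
from h import *
go(.575,.003,.2,90-3.94)
im=snap('side','pics/s10.png')[1]
cv2.imwrite('pics/s10a.png',cv2.resize(im[200:340,240:420],None,fx=4,fy=4))
im=snap('top','pics/t10.png')[1]
cv2.imwrite('pics/t10a.png',cv2.resize(im[160:320,240:510],None,fx=3,fy=3))"
```

```text
clock: 17.62
ee_pos: [0.4263, 0.314, 0.2085]
orientation: [2.284, 2.157, 0.009]
force: [0.1, -0.3, -0.6]
width: 0.0599
pos [0.4263 0.314  0.2085] yaw 86.73 tilt [4.3 3.7] F [ 0.1 -0.3 -0.6] w 0.0599 t 17.6
twist [ 0.004  -0.0039  0.0118] | slide before twist [-0.302   0.1661  0.008 ] | slide after twist [-0.3     0.1697  0.0085]
```

View pics/s10a.png

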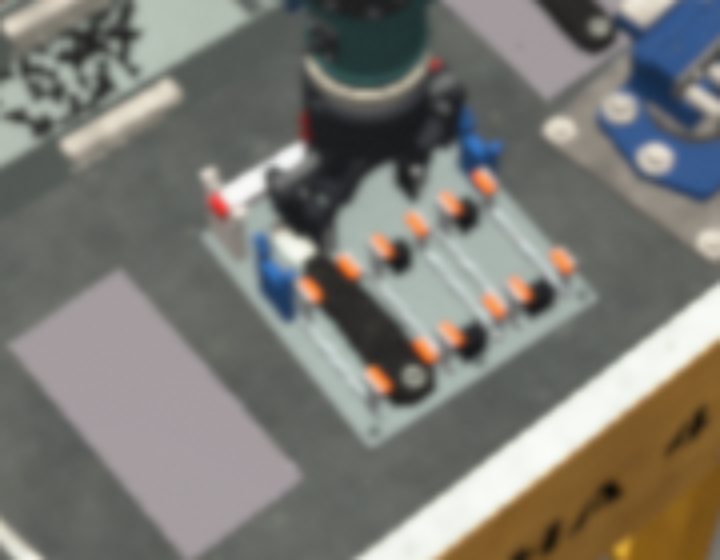

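View pics/t10a.png

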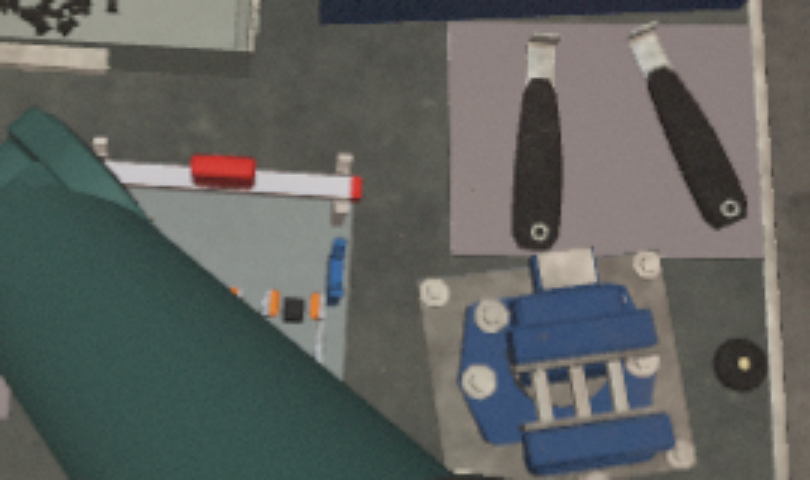

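```bash
python3 -m crank '[{"gripper":0.3,"slide":[-0.015,0.008,0],"twist":[0,0,0]},{"gripper":0.3,"slide":[-0.026,0.0145,0],"twist":[0,0,0]},{"gripper":0.3,"slide":[-0.03,0.0165,0],"twist":[0,0,0]},{"gripper":0.3,"slide":[-0.03,0.0165,0],"twist":[0,0,0]},{"gripper":0.3,"slide":[-0.03,0.0165,0],"twist":[0,0,0]},{"gripper":0.3,"slide":[-0.03,0.0165,0],"twist":[0,0,0]},{"gripper":0.3,"slide":[-0.03,0.0165,0],"twist":[0,0,0]},{"gripper":0.3,"slide":[-0.03,0.0165,0],"twist":[0,0,0]},{"gripper":0.3,"slide":[-0.03,0.0165,0],"twist":[0,0,0]},{"gripper":0.3,"slide":[-0.03,0.0165,0],"twist":[0,0,0]},{"gripper":0.3,"slide":[-0.015,0.008,0.01],"twist":[0,0,0.012]},{"gripper":0.3,"slide":[-0.006,0.004,0.02],"twist":[0,0,0]}]'
python3 -m crank '[{"gripper":0.3,"slide":[0,0,0.02],"twist":[0,0,0]},{"gripper":0.3,"slide":[0,0,0.01],"twist":[0,0,0]},{"gripper":0.3,"slide":[0,0,0],"twist":[0,0,0]}]'
python3 -c "
from h import *
go(.577,.0033,.065,90-3.94)
im=snap('side','pics/s11.png')[1]
cv2.imwrite('pics/s11a.png',cv2.resize(im[140:260,320:480],None,fx=5,fy=5))"
```

```text
clock: 18.72
ee_pos: [0.5765, -0.0028, 0.176]
orientation: [2.301, 2.133, 0.002]
force: [-0.1, -0.7, -0.1]
width: 0.0596
clock: 18.97
ee_pos: [0.5714, 0.0021, 0.1423]
orientation: [-2.292, -2.14, 0.01]
force: [-0.5, -0.1, -0.1]
width: 0.0601
pos [0.5714 0.0021 0.1423] yaw 86.07 tilt [-8.  -0.3] F [-0.5 -0.1 -0.1] w 0.0601 t 19.0
twist [-0.008   0.0009  0.0002] | slide before twist [0.0017 0.0061 0.0772] | slide after twist [0.0016 0.0055 0.0773]
```

View pics/s11a.png

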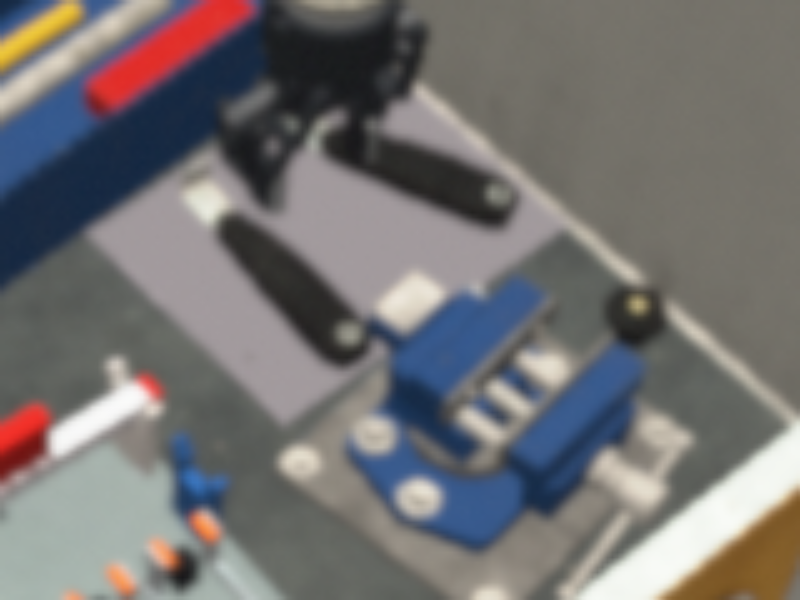

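```bash
python3 -m crank '[{"gripper":0.3,"slide":[0,0,0.01],"twist":[0,0,0]},{"gripper":0.3,"slide":[0,0,0.02],"twist":[0,0,0]},{"gripper":0.3,"slide":[0,0,0.02],"twist":[0,0,0]},{"gripper":0.3,"slide":[0,0,0.01],"twist":[0,0,0]},{"gripper":0.3,"slide":[0,0,0.01],"twist":[0,0,0]},{"gripper":0.3,"slide":[0,0,0],"twist":[0,0,0]},{"gripper":0.3,"slide":[0,0,0],"twist":[0,0,0]},{"gripper":0.3,"slide":[0,0,0],"twist":[0,0,0]}]'
python3 -c "
from h import *
go(.577,.0033,.024,90-3.94)
im=snap('side','pics/s12.png')[1]
cv2.imwrite('pics/s12a.png',cv2.resize(im[140:260,320:480],None,fx=5,fy=5))"
```

```text
clock: 19.68
ee_pos: [0.575, 0.0022, 0.0766]
orientation: [2.296, 2.143, 0.002]
force: [0.2, 0.2, -0.7]
width: 0.0596
pos [0.575  0.0022 0.0766] yaw 86.06 tilt [1.6 0.1] F [ 0.2  0.2 -0.7] w 0.0596 t 19.7
twist [ 0.0016 -0.0002  0.0001] | slide before twist [0.0013 0.0018 0.0526] | slide after twist [0.0013 0.0019 0.0526]
```

View pics/s12a.png

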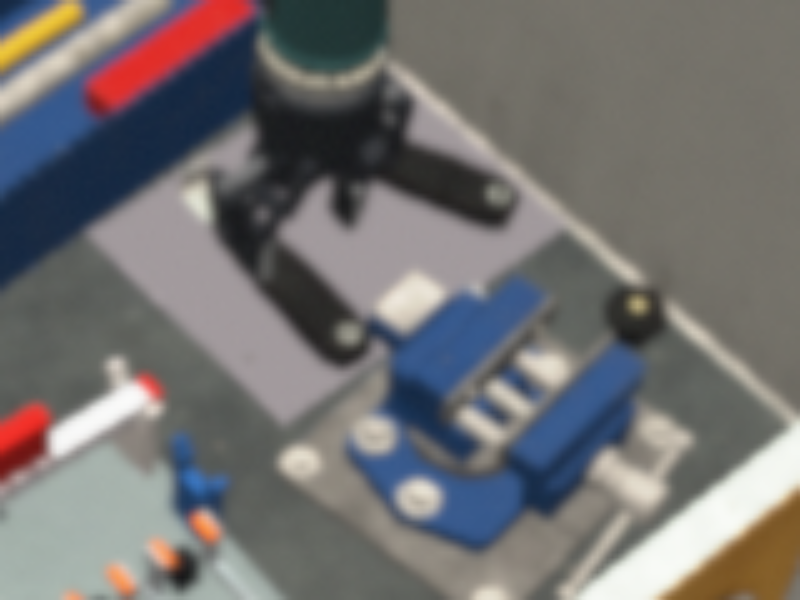

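```bash
python3 -m crank '[{"gripper":0.3,"slide":[0.0012,0.0018,0.012],"twist":[0,0,0]},{"gripper":0.3,"slide":[0,0,0.015],"twist":[0,0,0]},{"gripper":0.3,"slide":[0,0,0.015],"twist":[0,0,0]},{"gripper":0.3,"slide":[0,0,0.007],"twist":[0,0,0]},{"gripper":0.3,"slide":[0,0,0.003],"twist":[0,0,0]},{"gripper":0.4,"slide":[0,0,0],"twist":[0,0,0]},{"gripper":0.5,"slide":[0,0,0],"twist":[0,0,0]},{"gripper":0.6,"slide":[0,0,0],"twist":[0,0,0]},{"gripper":0.7,"slide":[0,0,0],"twist":[0,0,0]},{"gripper":1,"slide":[0,0,0],"twist":[0,0,0]},{"gripper":1,"slide":[0,0,0],"twist":[0,0,0]},{"gripper":1,"slide":[0,0,0],"twist":[0,0,0]}]' 80
python3 -c "
from h import *
go(.577,.0033,.024,90-3.94)"
python3 -m crank '[{"gripper":1,"slide":[0,0,-0.005],"twist":[0,0,0]},{"gripper":1,"slide":[0,0,-0.01],"twist":[0,0,0]},{"gripper":1,"slide":[0,0,-0.02],"twist":[0,0,0]},{"gripper":1,"slide":[0,0,-0.03],"twist":[0,0,0]},{"gripper":1,"slide":[0,0,-0.03],"twist":[0,0,0]},{"gripper":1,"slide":[0,0,-0.02],"twist":[0,0,0]},{"gripper":1,"slide":[0,0,-0.015],"twist":[0,0,0]},{"gripper":1,"slide":[0,0,-0.005],"twist":[0,0,0]},{"gripper":1,"slide":[0,0,0],"twist":[0,0,0]},{"gripper":1,"slide":[0,0,0],"twist":[0,0,0]}]'
python3 -c "
from h import *
# clip2: rack o=(.4418,.2522)
go(.4418-.020,.2522+.0011,.11,86.75)
im=snap('side','pics/s13.png')[1]
cv2.imwrite('pics/s13a.png',cv2.resize(im[140:340,240:480],None,fx=3,fy=3))"
```

```text
clock: 20.73
ee_pos: [0.5768, 0.0031, 0.0248]
orientation: [2.296, 2.143, 0.002]
force: [-1.4, 0.4, 6.3]
width: 0.0336
pos [0.5768 0.0031 0.0248] yaw 86.06 tilt [ 1.4 -0. ] F [-1.4  0.4  6.3] w 0.0336 t 20.7
twist [ 0.0014 -0.0001 -0.0001] | slide before twist [0.0003 0.0002 0.0008] | slide after twist [0.0003 0.0002 0.0008]
clock: 21.57
ee_pos: [0.5758, 0.0032, 0.1587]
orientation: [-2.296, -2.144, 0.0]
force: [-0.5, 0.7, -1.1]
width: 0.0333
pos [0.5758 0.0032 0.1587] yaw 86.06 tilt [-0.3  0. ] F [-0.5  0.7 -1.1] w 0.0333 t 21.6
twist [-0.0003 -0.     -0.012 ] | slide before twist [ 0.239  -0.1708  0.0487] | slide after twist [ 0.241  -0.1679  0.0487]
```

View pics/s13a.png

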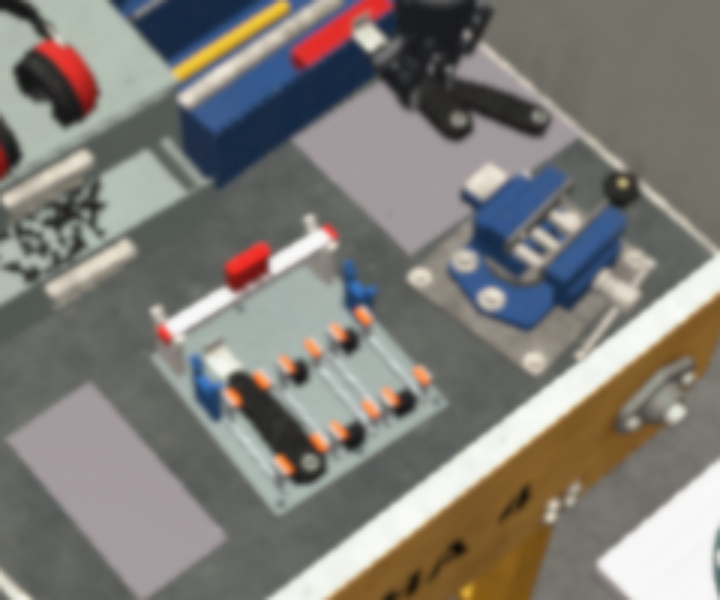

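```bash
python3 -m crank '[{"gripper":1,"slide":[0.012,-0.009,-0.01],"twist":[0,0,-0.012]},{"gripper":1,"slide":[0.022,-0.0155,-0.01],"twist":[0,0,0]},{"gripper":1,"slide":[0.025,-0.0175,0],"twist":[0,0,0]},{"gripper":1,"slide":[0.025,-0.0175,0],"twist":[0,0,0]},{"gripper":1,"slide":[0.025,-0.0175,0],"twist":[0,0,0]},{"gripper":1,"slide":[0.025,-0.0175,0],"twist":[0,0,0]},{"gripper":1,"slide":[0.025,-0.0175,0],"twist":[0,0,0]},{"gripper":1,"slide":[0.025,-0.0175,0],"twist":[0,0,0]},{"gripper":1,"slide":[0.025,-0.0175,0],"twist":[0,0,0]},{"gripper":1,"slide":[0.018,-0.013,0],"twist":[0,0,0]},{"gripper":1,"slide":[0.012,-0.008,0],"twist":[0,0,0]},{"gripper":1,"slide":[0,0,0],"twist":[0,0,0]}]'
python3 -m crank '[{"gripper":1,"slide":[0,0,0],"twist":[0,0,0]},{"gripper":1,"slide":[0,0,0],"twist":[0,0,0]},{"gripper":1,"slide":[0,0,0],"twist":[0,0,0]}]'
python3 -c "
from h import *
go(.4218,.2531,.085,86.75)"
```

```text
clock: 22.62
ee_pos: [0.4186, 0.2554, 0.1783]
orientation: [-2.273, -2.165, 0.002]
force: [-0.1, 0.1, -0.9]
width: 0.0333
clock: 22.87
ee_pos: [0.4225, 0.2501, 0.1786]
orientation: [2.285, 2.155, -0.001]
force: [0.2, 0.6, -1.1]
width: 0.0333
pos [0.4225 0.2501 0.1786] yaw 86.64 tilt [-0.3 -1. ] F [ 0.2  0.6 -1.1] w 0.0333 t 22.9
twist [-0.0002  0.001  -0.0019] | slide before twist [ 0.003  -0.0009  0.0936] | slide after twist [ 0.0029 -0.0009  0.0936]
```

```bash
python3 -m crank '[{"gripper":1,"slide":[0,0,0.01],"twist":[0,0,0]},{"gripper":1,"slide":[0,0,0.02],"twist":[0,0,0]},{"gripper":1,"slide":[0,0,0.02],"twist":[0,0,0]},{"gripper":1,"slide":[0,0,0.02],"twist":[0,0,0]},{"gripper":1,"slide":[0,0,0.015],"twist":[0,0,0]},{"gripper":1,"slide":[0,0,0.008],"twist":[0,0,0]},{"gripper":1,"slide":[0,0,0],"twist":[0,0,0]},{"gripper":1,"slide":[0,0,0],"twist":[0,0,0]},{"gripper":1,"slide":[0,0,0],"twist":[0,0,0]},{"gripper":1,"slide":[0,0,0],"twist":[0,0,0]}]'
python3 -c "
from h import *
go(.4215,.2529,.0575,86.75)
im=snap('side','pics/s14.png')[1]
cv2.imwrite('pics/s14a.png',cv2.resize(im[200:340,240:420],None,fx=4,fy=4))"
```

```text
clock: 23.7
ee_pos: [0.4229, 0.2517, 0.0866]
orientation: [2.284, 2.157, 0.003]
force: [0.1, 0.6, -0.8]
width: 0.0336
pos [0.4229 0.2517 0.0866] yaw 86.73 tilt [1.6 1.1] F [ 0.1  0.6 -0.8] w 0.0336 t 23.7
twist [ 0.0016 -0.0012 -0.0004] | slide before twist [ 0.0011 -0.0015  0.0291] | slide after twist [ 0.0012 -0.0014  0.0291]
```

View pics/s14a.png

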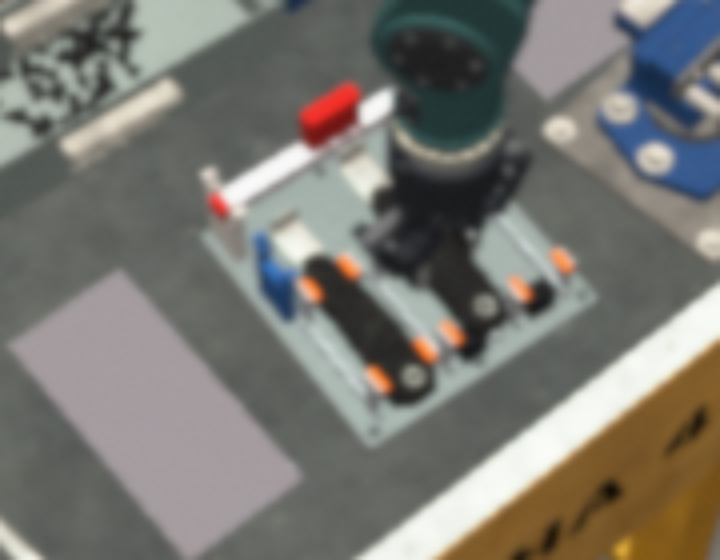

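```bash
python3 -m crank '[{"gripper":1,"slide":[0.001,-0.001,0.004],"twist":[0,0,0]},{"gripper":1,"slide":[0,0,0.004],"twist":[0,0,0]},{"gripper":1,"slide":[0,0,0.002],"twist":[0,0,0]},{"gripper":1,"slide":[0,0,0],"twist":[0,0,0]}]'
python3 -m crank '[{"gripper":1,"slide":[0,0,0.002],"twist":[0,0,0]},{"gripper":1,"slide":[0,0,0],"twist":[0,0,0]}]'
python3 -m crank '[{"gripper":1,"slide":[0,0,0.002],"twist":[0,0,0]},{"gripper":1,"slide":[0,0,0],"twist":[0,0,0]}]'
python3 -m crank '[{"gripper":1,"slide":[0,0,0.002],"twist":[0,0,0]},{"gripper":1,"slide":[0,0,0],"twist":[0,0,0]}]'
python3 -c "
from h import *
go(.4215,.2529,.0575,86.75)"
```

```text
clock: 24.08
ee_pos: [0.4209, 0.2524, 0.0754]
orientation: [-2.283, -2.158, 0.001]
force: [-0.0, 0.2, -0.8]
width: 0.0335
clock: 24.25
ee_pos: [0.4215, 0.2531, 0.0738]
orientation: [-2.283, -2.158, -0.002]
force: [-0.3, 1.6, 0.5]
width: 0.0333
clock: 24.42
ee_pos: [0.4216, 0.2531, 0.0723]
orientation: [-2.283, -2.157, -0.002]
force: [-0.2, 1.2, 4.9]
width: 0.0334
clock: 24.58
ee_pos: [0.4217, 0.253, 0.0703]
orientation: [2.284, 2.157, 0.002]
force: [-0.6, 1.0, 3.1]
width: 0.0335
pos [0.4217 0.253  0.0703] yaw 86.72 tilt [1.1 1. ] F [-0.6  1.   3.1] w 0.0335 t 24.6
twist [ 0.0011 -0.0011 -0.0005] | slide before twist [-0.0001 -0.0002  0.0128] | slide after twist [-0.0001 -0.0002  0.0128]
```

```bash
python3 -m crank '[{"gripper":1,"slide":[0.0003,0,0.002],"twist":[0,0,0]},{"gripper":1,"slide":[0,0,0],"twist":[0,0,0]}]'
python3 -m crank '[{"gripper":1,"slide":[0,0,0.002],"twist":[0,0,0]},{"gripper":1,"slide":[0,0,0],"twist":[0,0,0]}]'
python3 -m crank '[{"gripper":1,"slide":[0,0,0.002],"twist":[0,0,0]},{"gripper":1,"slide":[0,0,0],"twist":[0,0,0]}]'
python3 -m crank '[{"gripper":1,"slide":[0,0,0.002],"twist":[0,0,0]},{"gripper":1,"slide":[0,0,0],"twist":[0,0,0]}]'
python3 -m crank '[{"gripper":1,"slide":[0,0,0.002],"twist":[0,0,0]},{"gripper":1,"slide":[0,0,0],"twist":[0,0,0]}]'
python3 -m crank '[{"gripper":1,"slide":[0,0,0.0015],"twist":[0,0,0]},{"gripper":1,"slide":[0,0,0],"twist":[0,0,0]}]'
python3 -c "
from h import *
go(.4215,.2529,.0575,86.75)"
```

```text
clock: 24.75
ee_pos: [0.4218, 0.253, 0.0682]
orientation: [2.283, 2.158, 0.002]
force: [0.6, -0.7, 2.7]
width: 0.0332
clock: 24.92
ee_pos: [0.4214, 0.2527, 0.0657]
orientation: [2.283, 2.158, 0.0]
force: [-1.0, 0.4, -0.8]
width: 0.0331
clock: 25.08
ee_pos: [0.4213, 0.2528, 0.0635]
orientation: [2.283, 2.158, 0.0]
force: [-0.2, 1.0, -0.9]
width: 0.0331
clock: 25.25
ee_pos: [0.4214, 0.2528, 0.0612]
orientation: [-2.284, -2.157, -0.0]
force: [0.9, 1.8, -4.1]
width: 0.0334
clock: 25.42
ee_pos: [0.4213, 0.2526, 0.0591]
orientation: [2.284, 2.157, -0.001]
force: [2.2, -0.2, -9.4]
width: 0.0331
clock: 25.58
ee_pos: [0.421, 0.2526, 0.0576]
orientation: [-2.283, -2.158, 0.001]
force: [1.2, -0.4, -9.6]
width: 0.0333
pos [0.421  0.2526 0.0576] yaw 86.78 tilt [-0.7 -0.6] F [ 1.2 -0.4 -9.6] w 0.0333 t 25.6
twist [-0.0007  0.0006  0.0006] | slide before twist [0.0004 0.0005 0.0001] | slide after twist [0.0004 0.0005 0.0001]
```

```bash
python3 -m crank '[{"gripper":1,"slide":[0,0,0.001],"twist":[0,0,0]},{"gripper":1,"slide":[0,0,0],"twist":[0,0,0]}]'
python3 -m crank '[{"gripper":1,"slide":[0,0,0.001],"twist":[0,0,0]},{"gripper":1,"slide":[0,0,0],"twist":[0,0,0]}]'
```

```text
clock: 25.75
ee_pos: [0.4208, 0.2525, 0.0568]
orientation: [-2.284, -2.157, 0.002]
force: [0.9, 1.3, -10.6]
width: 0.0335
clock: 25.92
ee_pos: [0.4208, 0.2525, 0.0567]
orientation: [-2.284, -2.157, 0.001]
force: [-1.1, 0.9, -0.6]
width: 0.033
```

```bash
python3 -m crank '[{"gripper":0.55,"slide":[0,0,0],"twist":[0,0,0]},{"gripper":0.47,"slide":[0,0,0],"twist":[0,0,0]},{"gripper":0.47,"slide":[0,0,0],"twist":[0,0,0]},{"gripper":0.47,"slide":[0,0,0],"twist":[0,0,0]},{"gripper":0.47,"slide":[0,0,-0.01],"twist":[0,0,0]},{"gripper":0.47,"slide":[0,0,-0.02],"twist":[0,0,0]},{"gripper":0.47,"slide":[0,0,-0.03],"twist":[0,0,0]},{"gripper":0.47,"slide":[0,0,-0.03],"twist":[0,0,0]},{"gripper":0.47,"slide":[0,0,-0.03],"twist":[0,0,0]},{"gripper":0.3,"slide":[0,0,-0.03],"twist":[0,0,0]},{"gripper":0.3,"slide":[0,0,0],"twist":[0,0,0]},{"gripper":0.3,"slide":[0,0,0],"twist":[0,0,0]}]'
python3 -c "
from h import *
go(.5924,-.1221,.15,112.74)
im=snap('side','pics/s15.png')[1]
cv2.imwrite('pics/s15a.png',cv2.resize(im[140:340,240:480],None,fx=3,fy=3))
im=snap('top','pics/t15.png')[1]
cv2.imwrite('pics/t15a.png',cv2.resize(im[160:320,240:510],None,fx=3,fy=3))"
```

```text
clock: 26.92
ee_pos: [0.4222, 0.2533, 0.2087]
orientation: [2.283, 2.157, 0.008]
force: [-0.5, 0.2, -0.9]
width: 0.0598
pos [0.4222 0.2533 0.2087] yaw 86.74 tilt [4.2 2.9] F [-0.5  0.2 -0.9] w 0.0598 t 26.9
twist [ 0.0046 -0.0022 -0.4538] | slide before twist [-0.3653  0.191   0.0583] | slide after twist [-0.412   0.0119  0.0587]
```

View pics/s15a.png

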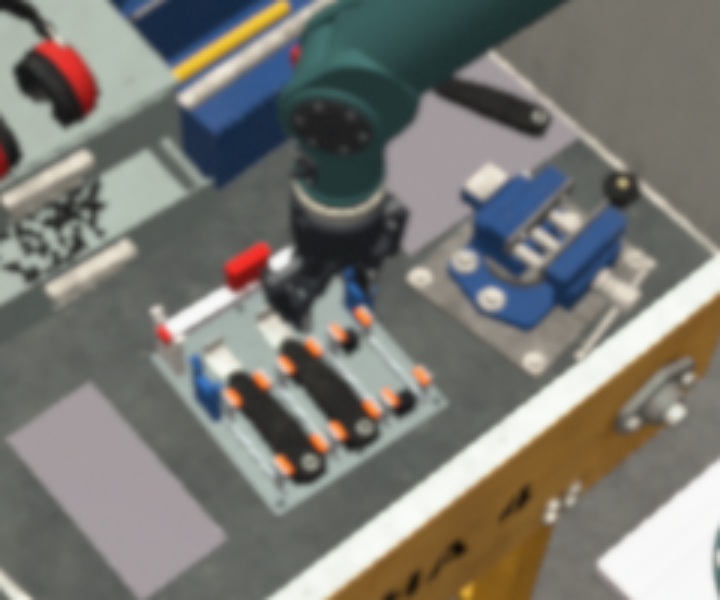

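View pics/t15a.png

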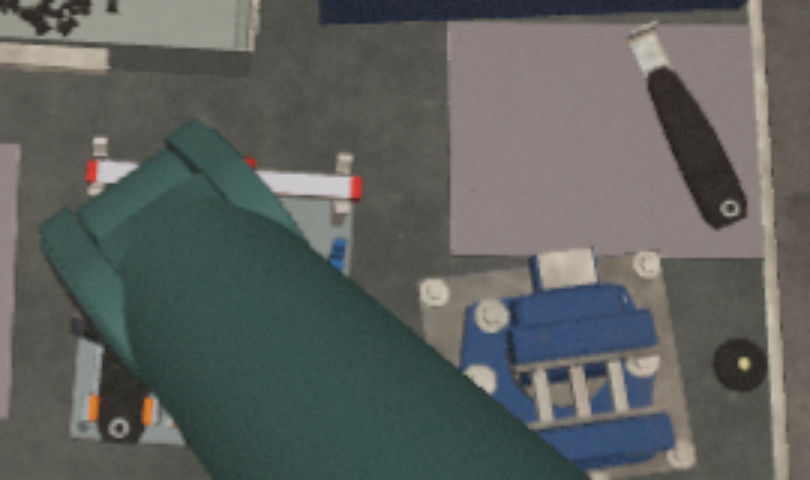

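```bash
python3 -m crank '[{"gripper":0.3,"slide":[-0.018,0.0095,0],"twist":[0,0,0]},{"gripper":0.3,"slide":[-0.03,0.0157,0],"twist":[0,0,0]},{"gripper":0.3,"slide":[-0.036,0.0188,0],"twist":[0,0,0]},{"gripper":0.3,"slide":[-0.036,0.0188,0],"twist":[0,0,0]},{"gripper":0.3,"slide":[-0.036,0.0188,0],"twist":[0,0,0]},{"gripper":0.3,"slide":[-0.036,0.0188,0],"twist":[0,0,0]},{"gripper":0.3,"slide":[-0.036,0.0188,0],"twist":[0,0,0]},{"gripper":0.3,"slide":[-0.036,0.0188,0],"twist":[0,0,0]},{"gripper":0.3,"slide":[-0.036,0.0188,0],"twist":[0,0,0]},{"gripper":0.3,"slide":[-0.036,0.0188,0],"twist":[0,0,0]},{"gripper":0.3,"slide":[-0.02,0.0105,0],"twist":[0,0,0]},{"gripper":0.3,"slide":[-0.01,0.005,0],"twist":[0,0,0]}]'
python3 -m crank '[{"gripper":0.3,"slide":[0,0,0.02],"twist":[0,0,-0.113]},{"gripper":0.3,"slide":[0,0,0.02],"twist":[0,0,-0.113]},{"gripper":0.3,"slide":[0,0,0.02],"twist":[0,0,-0.113]},{"gripper":0.3,"slide":[0,0,0.01],"twist":[0,0,-0.113]},{"gripper":0.3,"slide":[0,0,0],"twist":[0,0,0]},{"gripper":0.3,"slide":[0,0,0],"twist":[0,0,0]},{"gripper":0.3,"slide":[0,0,0],"twist":[0,0,0]}]'
python3 -c "
from h import *
go(.5924,-.1221,.065,112.74)
im=snap('side','pics/s16.png')[1]
cv2.imwrite('pics/s16a.png',cv2.resize(im[130:250,340:500],None,fx=5,fy=5))"
```

```text
clock: 28.02
ee_pos: [0.5912, -0.1286, 0.2044]
orientation: [-2.29, -2.15, 0.005]
force: [-0.8, -0.8, 0.2]
width: 0.0596
clock: 28.6
ee_pos: [0.5912, -0.1226, 0.1363]
orientation: [-1.743, -2.613, -0.0]
force: [-0.1, 0.3, -0.2]
width: 0.0597
pos [ 0.5912 -0.1226  0.1363] yaw 112.57 tilt [-0.4  0.5] F [-0.1  0.3 -0.2] w 0.0597 t 28.6
twist [-0.0002 -0.0006 -0.0029] | slide before twist [-0.      0.0013  0.0713] | slide after twist [0.     0.0013 0.0713]
```

View pics/s16a.png

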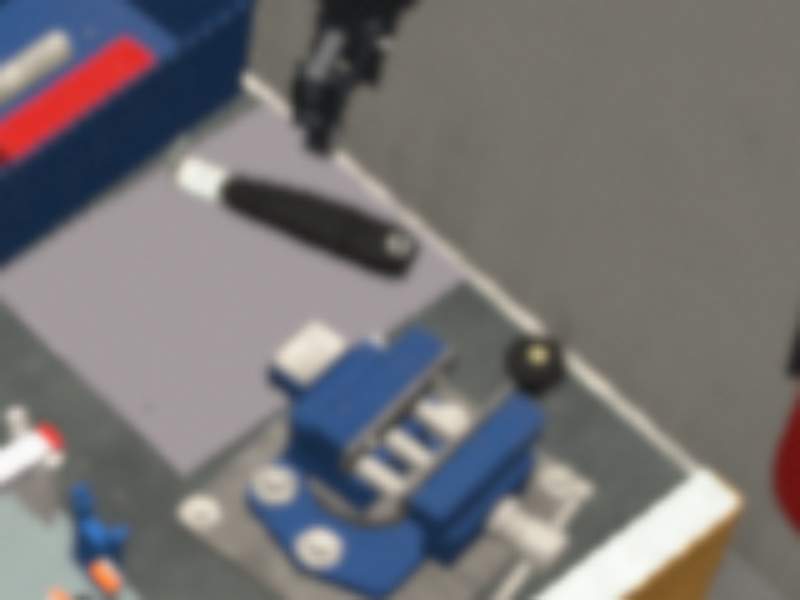

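```bash
python3 -m crank '[{"gripper":0.3,"slide":[0,0.0012,0.01],"twist":[0,0,-0.003]},{"gripper":0.3,"slide":[0,0,0.02],"twist":[0,0,0]},{"gripper":0.3,"slide":[0,0,0.02],"twist":[0,0,0]},{"gripper":0.3,"slide":[0,0,0.015],"twist":[0,0,0]},{"gripper":0.3,"slide":[0,0,0.005],"twist":[0,0,0]},{"gripper":0.3,"slide":[0,0,0],"twist":[0,0,0]},{"gripper":0.3,"slide":[0,0,0],"twist":[0,0,0]}]'
python3 -c "
from h import *
go(.5924,-.1221,.024,112.74)
im=snap('side','pics/s17.png')[1]
cv2.imwrite('pics/s17a.png',cv2.resize(im[130:250,340:500],None,fx=5,fy=5))"
```

```text
clock: 29.23
ee_pos: [0.5928, -0.123, 0.0666]
orientation: [1.738, 2.616, 0.0]
force: [-0.8, -0.3, -1.0]
width: 0.0596
pos [ 0.5928 -0.123   0.0666] yaw 112.81 tilt [ 0.6 -0.2] F [-0.8 -0.3 -1. ] w 0.0596 t 29.2
twist [0.0005 0.0004 0.0013] | slide before twist [ 0.001  -0.0001  0.0426] | slide after twist [ 0.001  -0.0001  0.0426]
```

View pics/s17a.png

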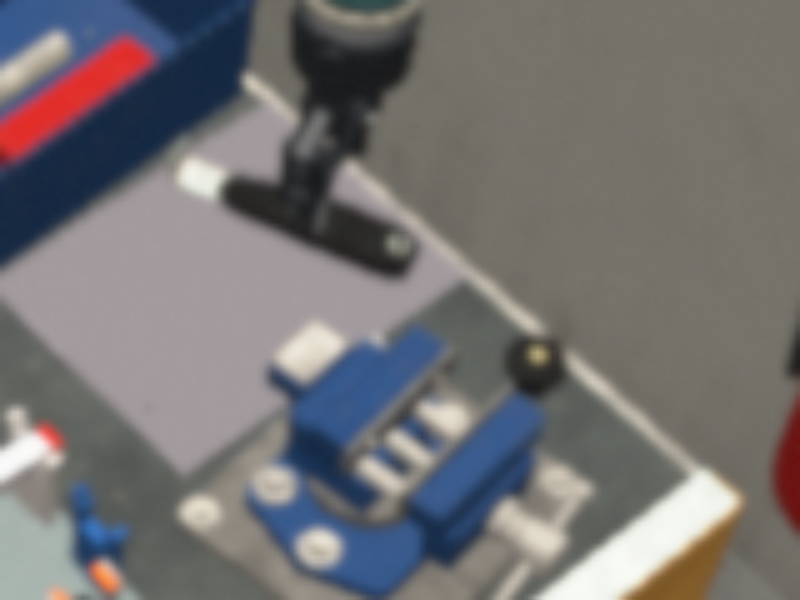

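```bash
python3 -m crank '[{"gripper":0.3,"slide":[0.0008,0,0.01],"twist":[0,0,0]},{"gripper":0.3,"slide":[0,0,0.015],"twist":[0,0,0]},{"gripper":0.3,"slide":[0,0,0.01],"twist":[0,0,0]},{"gripper":0.3,"slide":[0,0,0.007],"twist":[0,0,0]},{"gripper":0.4,"slide":[0,0,0],"twist":[0,0,0]},{"gripper":0.5,"slide":[0,0,0],"twist":[0,0,0]},{"gripper":0.6,"slide":[0,0,0],"twist":[0,0,0]},{"gripper":0.7,"slide":[0,0,0],"twist":[0,0,0]},{"gripper":1,"slide":[0,0,0],"twist":[0,0,0]},{"gripper":1,"slide":[0,0,0],"twist":[0,0,0]},{"gripper":1,"slide":[0,0,0],"twist":[0,0,0]}]' 80
python3 -c "
from h import *
go(.5924,-.1221,.024,112.74)"
python3 -m crank '[{"gripper":1,"slide":[0,0,-0.005],"twist":[0,0,0]},{"gripper":1,"slide":[0,0,-0.01],"twist":[0,0,0]},{"gripper":1,"slide":[0,0,-0.02],"twist":[0,0,0]},{"gripper":1,"slide":[0,0,-0.03],"twist":[0,0,0]},{"gripper":1,"slide":[0,0,-0.03],"twist":[0,0,0]},{"gripper":1,"slide":[0,0,-0.03],"twist":[0,0,0]},{"gripper":1,"slide":[0,0,-0.025],"twist":[0,0,0.1]},{"gripper":1,"slide":[0,0,-0.005],"twist":[0,0,0.12]},{"gripper":1,"slide":[0,0,0],"twist":[0,0,0.12]},{"gripper":1,"slide":[0,0,0],"twist":[0,0,0.115]},{"gripper":1,"slide":[0,0,0],"twist":[0,0,0]},{"gripper":1,"slide":[0,0,0],"twist":[0,0,0]}]'
python3 -c "
from h import *
# clip1 target: clip2 home TCP shifted -60 mm rack y
go(.4210-.0034,.2526-.0599,.1,86.75)"
```

```text
clock: 30.2
ee_pos: [0.5926, -0.1225, 0.025]
orientation: [1.738, 2.616, 0.001]
force: [-0.3, -0.0, 4.4]
width: 0.0332
pos [ 0.5926 -0.1225  0.025 ] yaw 112.81 tilt [ 1.2 -0.2] F [-0.3 -0.   4.4] w 0.0332 t 30.2
twist [0.0011 0.0007 0.0012] | slide before twist [ 0.0004 -0.      0.001 ] | slide after twist [ 0.0004 -0.      0.001 ]
clock: 31.2
ee_pos: [0.5918, -0.122, 0.1797]
orientation: [2.28, 2.161, -0.0]
force: [-0.2, -0.6, -0.5]
width: 0.0331
pos [ 0.5918 -0.122   0.1797] yaw 86.94 tilt [-0.1 -0.2] F [-0.2 -0.6 -0.5] w 0.0331 t 31.2
twist [-0.0001  0.0002  0.0033] | slide before twist [ 0.305  -0.1907  0.0797] | slide after twist [ 0.3043 -0.1917  0.0797]
```

```bash
python3 -m crank '[{"gripper":1,"slide":[0.015,-0.0094,0],"twist":[0,0,0.003]},{"gripper":1,"slide":[0.025,-0.0157,0],"twist":[0,0,0]},{"gripper":1,"slide":[0.03,-0.0188,0],"twist":[0,0,0]},{"gripper":1,"slide":[0.03,-0.0188,0],"twist":[0,0,0]},{"gripper":1,"slide":[0.03,-0.0188,0],"twist":[0,0,0]},{"gripper":1,"slide":[0.03,-0.0188,0],"twist":[0,0,0]},{"gripper":1,"slide":[0.03,-0.0188,0],"twist":[0,0,0]},{"gripper":1,"slide":[0.03,-0.0188,0],"twist":[0,0,0]},{"gripper":1,"slide":[0.03,-0.0188,0],"twist":[0,0,0]},{"gripper":1,"slide":[0.03,-0.0188,0],"twist":[0,0,0]},{"gripper":1,"slide":[0.0165,-0.0104,0],"twist":[0,0,0]},{"gripper":1,"slide":[0.008,-0.005,0],"twist":[0,0,0]}]'
python3 -m crank '[{"gripper":1,"slide":[0,0,0],"twist":[0,0,0]},{"gripper":1,"slide":[0,0,0.01],"twist":[0,0,0]},{"gripper":1,"slide":[0,0,0.02],"twist":[0,0,0]},{"gripper":1,"slide":[0,0,0.02],"twist":[0,0,0]},{"gripper":1,"slide":[0,0,0.02],"twist":[0,0,0]},{"gripper":1,"slide":[0,0,0.01],"twist":[0,0,0]},{"gripper":1,"slide":[0,0,0],"twist":[0,0,0]},{"gripper":1,"slide":[0,0,0],"twist":[0,0,0]},{"gripper":1,"slide":[0,0,0],"twist":[0,0,0]}]'
python3 -c "
from h import *
go(.4176,.1927,.057,86.75)
im=snap('side','pics/s18.png')[1]
cv2.imwrite('pics/s18a.png',cv2.resize(im[200:340,240:420],None,fx=4,fy=4))"
```

```text
clock: 32.2
ee_pos: [0.4177, 0.1962, 0.1794]
orientation: [-2.277, -2.162, -0.0]
force: [0.3, 0.4, -1.7]
width: 0.0332
clock: 32.95
ee_pos: [0.4206, 0.1926, 0.1]
orientation: [2.287, 2.153, 0.002]
force: [0.3, -0.1, -1.2]
width: 0.0333
pos [0.4206 0.1926 0.1   ] yaw 86.52 tilt [1.3 0.4] F [ 0.3 -0.1 -1.2] w 0.0333 t 33.0
twist [ 0.0012 -0.0004 -0.004 ] | slide before twist [-0.0001 -0.003   0.043 ] | slide after twist [-0.0001 -0.003   0.043 ]
```

View pics/s18a.png

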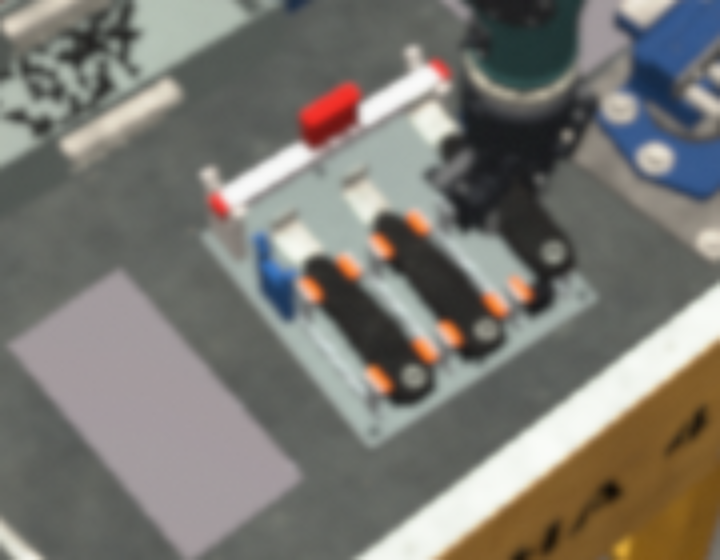

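```bash
python3 -m crank '[{"gripper":1,"slide":[0,-0.003,0.005],"twist":[0,0,-0.004]},{"gripper":1,"slide":[0,0,0.01],"twist":[0,0,0]},{"gripper":1,"slide":[0,0,0.006],"twist":[0,0,0]},{"gripper":1,"slide":[0,0,0.002],"twist":[0,0,0]},{"gripper":1,"slide":[0,0,0],"twist":[0,0,0]},{"gripper":1,"slide":[0,0,0],"twist":[0,0,0]}]'
python3 -c "
from h import *
go(.4176,.1927,.057,86.75)"
python3 -m crank '[{"gripper":1,"slide":[0,0,0.002],"twist":[0,0,0]},{"gripper":1,"slide":[0,0,0],"twist":[0,0,0]}]'
python3 -m crank '[{"gripper":1,"slide":[0,0,0.002],"twist":[0,0,0]},{"gripper":1,"slide":[0,0,0],"twist":[0,0,0]}]'
python3 -m crank '[{"gripper":1,"slide":[0,0,0.002],"twist":[0,0,0]},{"gripper":1,"slide":[0,0,0],"twist":[0,0,0]}]'
```

```text
clock: 33.5
ee_pos: [0.4165, 0.1932, 0.076]
orientation: [-2.282, -2.159, 0.001]
force: [-0.8, -0.5, -0.9]
width: 0.0332
pos [0.4165 0.1932 0.076 ] yaw 86.81 tilt [-0.6 -0.4] F [-0.8 -0.5 -0.9] w 0.0332 t 33.5
twist [-0.0006  0.0004  0.0011] | slide before twist [-0.0004  0.0011  0.019 ] | slide after twist [-0.0004  0.0011  0.019 ]
clock: 33.67
ee_pos: [0.4167, 0.193, 0.0742]
orientation: [2.282, 2.159, -0.0]
force: [0.9, 0.0, -1.1]
width: 0.0332
clock: 33.83
ee_pos: [0.4169, 0.1933, 0.0726]
orientation: [2.281, 2.16, 0.001]
force: [-0.2, -0.4, 4.1]
width: 0.0335
clock: 34.0
ee_pos: [0.417, 0.1934, 0.0709]
orientation: [2.282, 2.159, 0.001]
force: [-0.0, -0.5, 5.7]
width: 0.0331
```

```bash
python3 -m crank '[{"gripper":1,"slide":[-0.0003,0,0.002],"twist":[0,0,0]},{"gripper":1,"slide":[0,0,0],"twist":[0,0,0]}]'
python3 -m crank '[{"gripper":1,"slide":[0,0,0.002],"twist":[0,0,0]},{"gripper":1,"slide":[0,0,0],"twist":[0,0,0]}]'
python3 -m crank '[{"gripper":1,"slide":[0,0,0.002],"twist":[0,0,0]},{"gripper":1,"slide":[0,0,0],"twist":[0,0,0]}]'
python3 -m crank '[{"gripper":1,"slide":[0,0,0.002],"twist":[0,0,0]},{"gripper":1,"slide":[0,0,0],"twist":[0,0,0]}]'
python3 -m crank '[{"gripper":1,"slide":[0,0,0.002],"twist":[0,0,0]},{"gripper":1,"slide":[0,0,0],"twist":[0,0,0]}]'
python3 -m crank '[{"gripper":1,"slide":[0,0,0.002],"twist":[0,0,0]},{"gripper":1,"slide":[0,0,0],"twist":[0,0,0]}]'
python3 -m crank '[{"gripper":1,"slide":[0,0,0.0015],"twist":[0,0,0]},{"gripper":1,"slide":[0,0,0],"twist":[0,0,0]}]'
```

```text
clock: 34.17
ee_pos: [0.417, 0.1933, 0.0687]
orientation: [2.282, 2.159, 0.002]
force: [-0.4, 0.3, 1.5]
width: 0.0336
clock: 34.33
ee_pos: [0.4174, 0.1932, 0.0665]
orientation: [2.282, 2.159, 0.002]
force: [1.1, 0.6, -0.4]
width: 0.0336
clock: 34.5
ee_pos: [0.4171, 0.1931, 0.064]
orientation: [2.281, 2.159, 0.002]
force: [2.2, -0.5, -4.4]
width: 0.0333
clock: 34.67
ee_pos: [0.4167, 0.193, 0.0618]
orientation: [-2.283, -2.158, -0.0]
force: [1.6, 0.3, -4.2]
width: 0.0335
clock: 34.83
ee_pos: [0.4165, 0.1929, 0.0597]
orientation: [-2.283, -2.158, 0.001]
force: [1.4, 0.2, -7.0]
width: 0.033
clock: 35.0
ee_pos: [0.416, 0.1935, 0.0575]
orientation: [-2.282, -2.158, 0.001]
force: [0.9, 2.3, -10.0]
width: 0.0333
clock: 35.17
ee_pos: [0.416, 0.1933, 0.0569]
orientation: [-2.282, -2.158, 0.001]
force: [-1.8, 2.7, -1.1]
width: 0.0335
```

```bash
python3 -m crank '[{"gripper":0.55,"slide":[0,0,0],"twist":[0,0,0]},{"gripper":0.47,"slide":[0,0,0],"twist":[0,0,0]},{"gripper":0.47,"slide":[0,0,0],"twist":[0,0,0]},{"gripper":0.47,"slide":[0,0,0],"twist":[0,0,0]},{"gripper":0.47,"slide":[0,0,-0.01],"twist":[0,0,0]},{"gripper":0.47,"slide":[0,0,-0.02],"twist":[0,0,0]},{"gripper":0.47,"slide":[0,0,-0.03],"twist":[0,0,0]},{"gripper":0.47,"slide":[0,0,-0.03],"twist":[0,0,0]},{"gripper":0.47,"slide":[0,0,-0.03],"twist":[0,0,0]},{"gripper":0.47,"slide":[0,0,-0.03],"twist":[0,0,0]},{"gripper":0.47,"slide":[0,0,0],"twist":[0,0,0]},{"gripper":0.47,"slide":[0,0,0],"twist":[0,0,0]}]'
python3 -m crank '[{"gripper":0.47,"slide":[-0.015,0.03,0],"twist":[0,0,0]},{"gripper":0.47,"slide":[-0.03,0.03,0],"twist":[0,0,0]},{"gripper":0.47,"slide":[-0.03,0.03,0],"twist":[0,0,0]},{"gripper":0.47,"slide":[-0.03,0.01,0],"twist":[0,0,0]},{"gripper":0.47,"slide":[-0.035,0,0],"twist":[0,0,0]},{"gripper":0.47,"slide":[-0.035,0,0],"twist":[0,0,0]},{"gripper":0.47,"slide":[-0.035,0,0],"twist":[0,0,0]},{"gripper":0.47,"slide":[-0.02,0,0],"twist":[0,0,0]},{"gripper":0.47,"slide":[0,0,0],"twist":[0,0,0]},{"gripper":0.47,"slide":[0,0,0],"twist":[0,0,0]}]'
python3 -c "
from h import *
go(.553,.244,.2,-3.1)
im=snap('side','pics/s19.png')[1]
cv2.imwrite('pics/s19a.png',cv2.resize(im[215:325,270:410],None,fx=5,fy=5,interpolation=2))
im=snap('top','pics/t19.png')[1]
cv2.imwrite('pics/t19a.png',cv2.resize(im[195:320,255:370],None,fx=5,fy=5,interpolation=2)[:600])"
```

```text
clock: 36.17
ee_pos: [0.4176, 0.1932, 0.209]
orientation: [2.282, 2.158, 0.008]
force: [0.2, 0.4, -0.3]
width: 0.0456
clock: 37.0
ee_pos: [0.5014, -0.0427, 0.2057]
orientation: [-2.285, -2.153, 0.004]
force: [-0.4, -0.2, 0.0]
width: 0.0454
pos [ 0.5014 -0.0427  0.2057] yaw 86.6 tilt [-2.9 -0.3] F [-0.4 -0.2  0. ] w 0.0454 t 37.0
twist [-0.0019  0.0027  1.5655] | slide before twist [0.2893 0.0345 0.0054] | slide after twist [ 0.036  -0.2891  0.0057]
```

View pics/s19a.png

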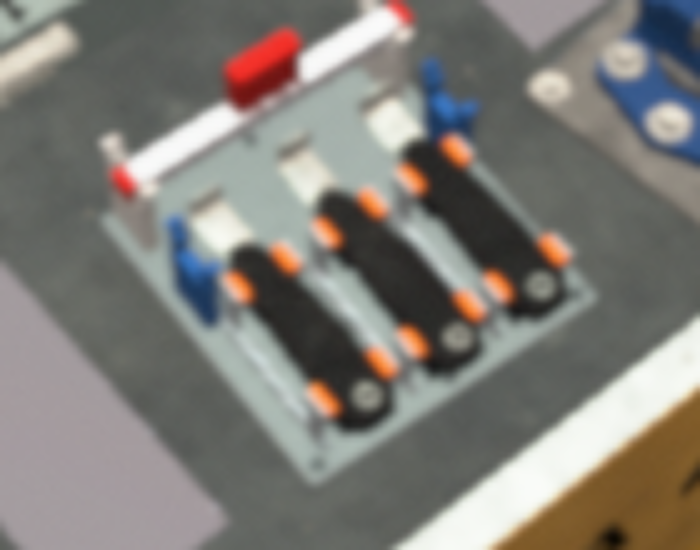

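View pics/t19a.png

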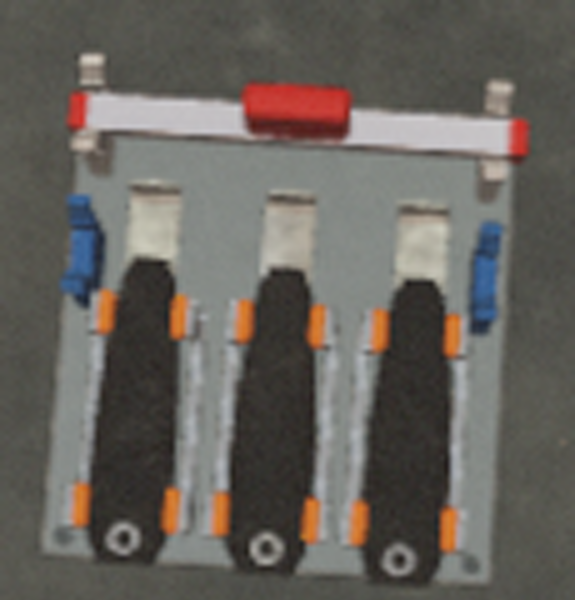

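Run:
```python
from h import *
import pickle
c=pickle.load(open("top0.pkl","rb"));s=pickle.load(open("side0.pkl","rb"))
T=cv2.imread("pics/t19.png").max(2);
o=np.array([.4418,.2522]);y=np.radians(-3.25);R=np.array([[np.cos(y),-np.sin(y)],[np.sin(y),np.cos(y)]])
for k,(x0,x1,ring_t,ring_s) in enumerate(((270,294,(123,538),(367,395)),(298,321,(266,548),(457,337)),(325,348,(399,559),(541,285)))):
    m=np.zeros(T.shape,np.uint8);m[240:318,x0:x1]=T[240:318,x0:x1]<62
    n,l,st_,ce=cv2.connectedComponentsWithStats(m);i=1+np.argmax(st_[1:,4]);v,u=np.nonzero(l==i)
    P=(plane(c,np.c_[u,v],.046)[:,:2]-o)@R
    w,vv=np.linalg.eigh(np.cov(P.T));a=vv[:,1]*np.sign(vv[0,1])
    rt=np.array(ring_t)/5+[255,195]-.4;rs=np.array(ring_s)/5+[270,215]-.4
    X,e=tri(c,rt,s,rs);print("clip",3-k,"x range",P[:,0].min().round(4),P[:,0].max().round(4),"y",P[:,1].mean().round(4),"yaw",np.degrees(np.arctan2(a[1],a[0])).round(2),"ring",((X[:2]-o)@R).round(4),X[2].round(4),e.round(4))
```

```text
clip 3 x range -0.0826 0.0503 y 0.0602 yaw -0.23 ring [-0.0726  0.0605] 0.0594 0.0007
clip 2 x range -0.0833 0.0497 y -0.0005 yaw -0.27 ring [-0.0728 -0.001 ] 0.0585 0.0007
clip 1 x range -0.0841 0.049 y -0.0601 yaw -0.11 ring [-0.074  -0.0584] 0.0584 0.0
```

```bash
python3 -m crank '[{"gripper":0.4,"slide":[0.015,0.002,0],"twist":[0,0,0]},{"gripper":0.4,"slide":[0.03,0.0036,0],"twist":[0,0,0]},{"gripper":0.4,"slide":[0.035,0.0042,0],"twist":[0,0,0]},{"gripper":0.4,"slide":[0.035,0.0042,0],"twist":[0,0,0]},{"gripper":0.4,"slide":[0.035,0.0042,0],"twist":[0,0,0]},{"gripper":0.4,"slide":[0.035,0.0042,0],"twist":[0,0,0]},{"gripper":0.4,"slide":[0.035,0.0042,0],"twist":[0,0,0]},{"gripper":0.4,"slide":[0.035,0.0042,0],"twist":[0,0,0]},{"gripper":0.4,"slide":[0.022,0.0025,0],"twist":[0,0,0]},{"gripper":0.4,"slide":[0.012,0.0012,0],"twist":[0,0,0]},{"gripper":0.4,"slide":[0,0,0],"twist":[0,0,0.12]},{"gripper":0.4,"slide":[0,0,0],"twist":[0,0,0.12]}]'
python3 -m crank '[{"gripper":0.4,"slide":[0,0,0],"twist":[0,0,0.12]},{"gripper":0.4,"slide":[0,0,0],"twist":[0,0,0.12]},{"gripper":0.4,"slide":[0,0,0],"twist":[0,0,0.12]},{"gripper":0.4,"slide":[0,0,0],"twist":[0,0,0.12]},{"gripper":0.4,"slide":[0,0,0],"twist":[0,0,0.12]},{"gripper":0.4,"slide":[0,0,0],"twist":[0,0,0.12]},{"gripper":0.4,"slide":[0,0,0],"twist":[0,0,0.12]},{"gripper":0.4,"slide":[0,0,0],"twist":[0,0,0.12]},{"gripper":0.4,"slide":[0,0,0],"twist":[0,0,0.12]},{"gripper":0.4,"slide":[0,0,0],"twist":[0,0,0.12]},{"gripper":0.4,"slide":[0,0,0],"twist":[0,0,0.12]}]'
python3 -m crank '[{"gripper":0.4,"slide":[0,0,0.02],"twist":[0,0,0]},{"gripper":0.4,"slide":[0,0,0.015],"twist":[0,0,0]},{"gripper":0.4,"slide":[0,0,0],"twist":[0,0,0]},{"gripper":0.4,"slide":[0,0,0],"twist":[0,0,0]},{"gripper":0.4,"slide":[0,0,0],"twist":[0,0,0]}]'
python3 -c "
from h import *
go(.5532,.2443,.102,-3.1)
im=snap('side','pics/s20.png')[1]
cv2.imwrite('pics/s20a.png',cv2.resize(im[180:320,240:400],None,fx=4,fy=4))"
```

```text
clock: 38.1
ee_pos: [0.5521, 0.2475, 0.2062]
orientation: [-2.525, -1.867, 0.002]
force: [0.8, -0.2, 0.2]
width: 0.0512
clock: 39.02
ee_pos: [0.5522, 0.2455, 0.2064]
orientation: [3.14, -0.079, -0.002]
force: [-0.4, -0.1, 0.0]
width: 0.0511
clock: 39.43
ee_pos: [0.5533, 0.2455, 0.1722]
orientation: [-3.141, 0.07, -0.0]
force: [0.3, 0.4, 0.2]
width: 0.0514
pos [0.5533 0.2455 0.1722] yaw -2.57 tilt [0.2 0.1] F [0.3 0.4 0.2] w 0.0514 t 39.4
twist [-0.0001 -0.0002  0.0093] | slide before twist [-0.      0.0012  0.0702] | slide after twist [-0.      0.0012  0.0702]
```

View pics/s20a.png

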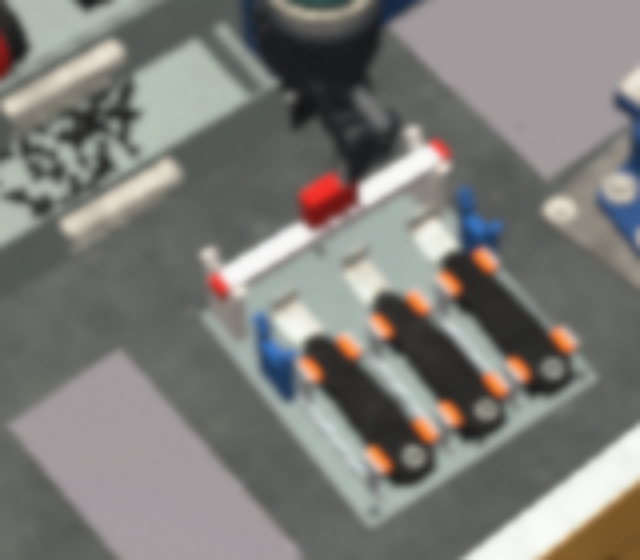

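```bash
python3 -m crank '[{"gripper":0.4,"slide":[0,0.001,0.015],"twist":[0,0,0.009]},{"gripper":0.4,"slide":[0,0,0.02],"twist":[0,0,0]},{"gripper":0.4,"slide":[0,0,0.02],"twist":[0,0,0]},{"gripper":0.4,"slide":[0,0,0.01],"twist":[0,0,0]},{"gripper":0.4,"slide":[0,0,0.004],"twist":[0,0,0]},{"gripper":0.5,"slide":[0,0,0],"twist":[0,0,0]},{"gripper":0.7,"slide":[0,0,0],"twist":[0,0,0]},{"gripper":0.85,"slide":[0,0,0],"twist":[0,0,0]},{"gripper":1,"slide":[0,0,0],"twist":[0,0,0]},{"gripper":1,"slide":[0,0,0],"twist":[0,0,0]},{"gripper":1,"slide":[0,0,0],"twist":[0,0,0]},{"gripper":1,"slide":[0,0,0],"twist":[0,0,0]}]' 70
python3 -c "
from h import *
go(.5532,.2443,.103,-3.1)"
python3 -m crank '[{"gripper":1,"slide":[0,0,-0.005],"twist":[0,0,0]},{"gripper":1,"slide":[0,0,-0.01],"twist":[0,0,0]},{"gripper":1,"slide":[0,0,-0.01],"twist":[0,0,0]},{"gripper":1,"slide":[0,0,-0.01],"twist":[0,0,0]},{"gripper":1,"slide":[0,0,-0.01],"twist":[0,0,0]},{"gripper":1,"slide":[0,0,0],"twist":[0,0,0]},{"gripper":1,"slide":[0,0,0],"twist":[0,0,0]}]'
python3 -c "
from h import *
go(.4916,.2478,.1009,-3.1)
im=snap('side','pics/s21.png')[1]
cv2.imwrite('pics/s21a.png',cv2.resize(im[180:320,240:400],None,fx=4,fy=4))"
```

```text
clock: 40.48
ee_pos: [0.5542, 0.2447, 0.1041]
orientation: [-3.139, 0.085, -0.003]
force: [-1.0, -0.2, 5.6]
width: 0.0151
pos [0.5542 0.2447 0.1041] yaw -3.1 tilt [2.2 1.1] F [-1.  -0.2  5.6] w 0.0151 t 40.5
twist [-0.0012 -0.0021  0.    ] | slide before twist [-0.001   0.0005  0.0011] | slide after twist [-0.001   0.0005  0.0011]
clock: 41.07
ee_pos: [0.5535, 0.2448, 0.1488]
orientation: [-3.14, 0.084, -0.002]
force: [-0.1, -0.0, -2.3]
width: 0.0152
pos [0.5535 0.2448 0.1488] yaw -3.07 tilt [1.4 0.9] F [-0.1 -0.  -2.3] w 0.0152 t 41.1
twist [-0.001  -0.0013  0.0005] | slide before twist [-0.062   0.0003  0.0478] | slide after twist [-0.0619  0.0003  0.0479]
```

View pics/s21a.png

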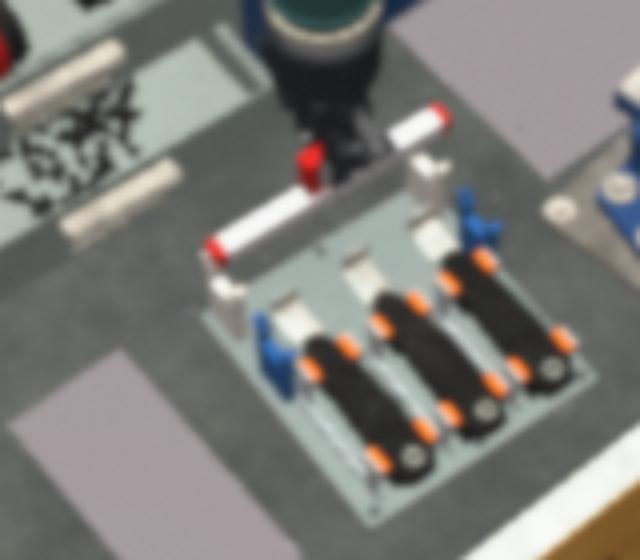

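```bash
python3 -m crank '[{"gripper":1,"slide":[-0.006,0,0],"twist":[0,0,0]},{"gripper":1,"slide":[-0.012,0,0],"twist":[0,0,0]},{"gripper":1,"slide":[-0.014,0,0],"twist":[0,0,0]},{"gripper":1,"slide":[-0.014,0,0],"twist":[0,0,0]},{"gripper":1,"slide":[-0.01,0,0],"twist":[0,0,0]},{"gripper":1,"slide":[-0.006,0,0],"twist":[0,0,0]},{"gripper":1,"slide":[0,0,0.005],"twist":[0,0,0]},{"gripper":1,"slide":[0,0,0.005],"twist":[0,0,0]},{"gripper":1,"slide":[0,0,0],"twist":[0,0,0]},{"gripper":1,"slide":[0,0,0],"twist":[0,0,0]},{"gripper":1,"slide":[0,0,0],"twist":[0,0,0]}]'
python3 -c "
from h import *
go(.4916,.2478,.1009,-3.1)
im=snap('side','pics/s22.png')[1]
cv2.imwrite('pics/s22a.png',cv2.resize(im[180:320,240:400],None,fx=4,fy=4))"
```

```text
clock: 42.03
ee_pos: [0.4921, 0.2476, 0.1377]
orientation: [3.14, -0.086, 0.001]
force: [-0.2, 0.4, -1.2]
width: 0.015
pos [0.4921 0.2476 0.1377] yaw -3.13 tilt [ 0.6 -0.2] F [-0.2  0.4 -1.2] w 0.015 t 42.0
twist [ 0.0002 -0.0006 -0.0005] | slide before twist [-0.0005 -0.0002  0.0368] | slide after twist [-0.0005 -0.0002  0.0368]
```

View pics/s22a.png

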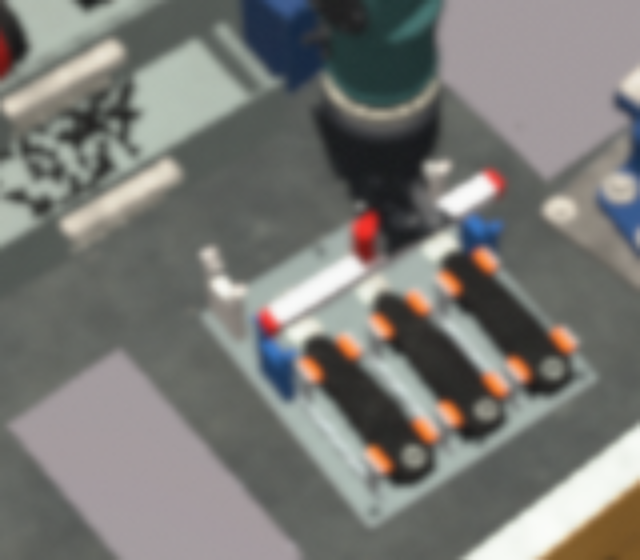

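```bash
python3 -m crank '[{"gripper":1,"slide":[-0.0003,0,0.005],"twist":[0,0,0]},{"gripper":1,"slide":[0,0,0.005],"twist":[0,0,0]},{"gripper":1,"slide":[0,0,0.005],"twist":[0,0,0]},{"gripper":1,"slide":[0,0,0.005],"twist":[0,0,0]},{"gripper":1,"slide":[0,0,0.005],"twist":[0,0,0]},{"gripper":1,"slide":[0,0,0.004],"twist":[0,0,0]},{"gripper":1,"slide":[0,0,0],"twist":[0,0,0]},{"gripper":1,"slide":[0,0,0],"twist":[0,0,0]}]'
python3 -m crank '[{"gripper":1,"slide":[0,0,0.003],"twist":[0,0,0]},{"gripper":1,"slide":[0,0,0],"twist":[0,0,0]},{"gripper":1,"slide":[0,0,0],"twist":[0,0,0]}]'
python3 -m crank '[{"gripper":1,"slide":[0,0,0.002],"twist":[0,0,0]},{"gripper":1,"slide":[0,0,0],"twist":[0,0,0]},{"gripper":1,"slide":[0,0,0],"twist":[0,0,0]}]'
```

```text
clock: 42.75
ee_pos: [0.4911, 0.2477, 0.1085]
orientation: [3.14, -0.085, -0.0]
force: [0.8, -0.1, -1.2]
width: 0.015
clock: 43.0
ee_pos: [0.4911, 0.2479, 0.1058]
orientation: [-3.14, 0.085, -0.001]
force: [1.3, 0.4, -2.7]
width: 0.0151
clock: 43.25
ee_pos: [0.4911, 0.2479, 0.1038]
orientation: [-3.14, 0.085, -0.001]
force: [1.7, 0.6, -1.9]
width: 0.0148
```

```bash
python3 -m crank '[{"gripper":1,"slide":[0.0004,0,0.001],"twist":[0,0,0]},{"gripper":1,"slide":[0,0,0],"twist":[0,0,0]},{"gripper":1,"slide":[0,0,0],"twist":[0,0,0]}]'
python3 -m crank '[{"gripper":1,"slide":[0,0,0.001],"twist":[0,0,0]},{"gripper":1,"slide":[0,0,0],"twist":[0,0,0]},{"gripper":1,"slide":[0,0,0],"twist":[0,0,0]}]'
python3 -c "
from h import *
go(.4916,.2478,.1009,-3.1)
im=snap('side','pics/s23.png')[1]
cv2.imwrite('pics/s23a.png',cv2.resize(im[180:320,240:400],None,fx=4,fy=4))"
```

```text
clock: 43.5
ee_pos: [0.4913, 0.2478, 0.1028]
orientation: [3.14, -0.085, -0.0]
force: [1.0, 1.5, -1.3]
width: 0.015
clock: 43.75
ee_pos: [0.4913, 0.2479, 0.1021]
orientation: [-3.14, 0.084, 0.0]
force: [-0.2, 0.0, 2.0]
width: 0.015
pos [0.4913 0.2479 0.1021] yaw -3.08 tilt [-0.3  0.2] F [-0.2  0.   2. ] w 0.015 t 43.8
twist [-0.0002  0.0003  0.0004] | slide before twist [0.0003 0.     0.0012] | slide after twist [0.0003 0.     0.0012]
```

View pics/s23a.png

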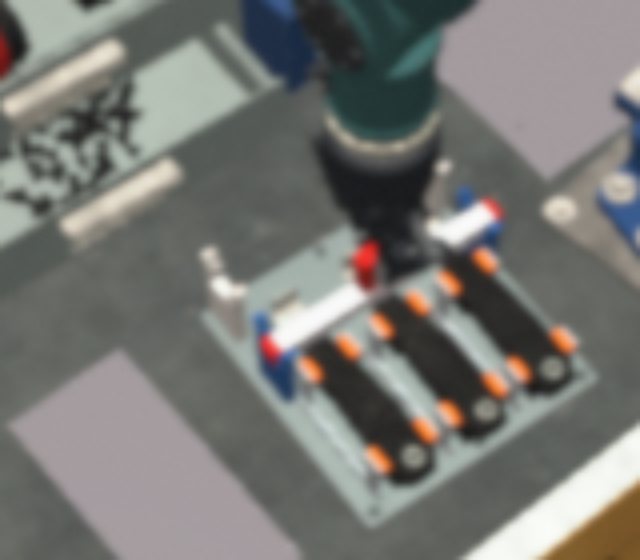

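```bash
python3 -m crank '[{"gripper":1,"slide":[0,0,0.0005],"twist":[0,0,0]},{"gripper":1,"slide":[0,0,0],"twist":[0,0,0]}]'
python3 -m crank '[{"gripper":0.7,"slide":[0,0,0],"twist":[0,0,0]},{"gripper":0.5,"slide":[0,0,0],"twist":[0,0,0]},{"gripper":0.5,"slide":[0,0,0],"twist":[0,0,0]},{"gripper":0.5,"slide":[0,0,0],"twist":[0,0,0]},{"gripper":0.5,"slide":[0,0,-0.01],"twist":[0,0,0]},{"gripper":0.5,"slide":[0,0,-0.02],"twist":[0,0,0]},{"gripper":0.5,"slide":[0,0,-0.03],"twist":[0,0,0]},{"gripper":0.5,"slide":[0,0,-0.03],"twist":[0,0,0]},{"gripper":0.5,"slide":[0,0,-0.03],"twist":[0,0,0]},{"gripper":0.5,"slide":[0,0.02,-0.02],"twist":[0,0,0]},{"gripper":0.5,"slide":[0,0.03,0],"twist":[0,0,0]},{"gripper":0.5,"slide":[0,0.03,0],"twist":[0,0,0]}]'
python3 -m crank '[{"gripper":0.5,"slide":[0,0.035,0],"twist":[0,0,0]},{"gripper":0.5,"slide":[0,0.035,0],"twist":[0,0,0]},{"gripper":0.5,"slide":[0,0.035,0],"twist":[0,0,0]},{"gripper":0.5,"slide":[0,0.035,0],"twist":[0,0,0]},{"gripper":0.5,"slide":[0,0.035,0],"twist":[0,0,0]},{"gripper":0.5,"slide":[0,0.02,0],"twist":[0,0,0]},{"gripper":0.5,"slide":[0,0,0],"twist":[0,0,0]},{"gripper":0.5,"slide":[0,0,0],"twist":[0,0,0]},{"gripper":0.5,"slide":[0,0,0],"twist":[0,0,0]}]'
python3 -c "
from h import *
go(.4916,.0,.24,-3.1)
im=snap('side','pics/s24.png')[1]
cv2.imwrite('pics/s24a.png',cv2.resize(im[215:325,270:410],None,fx=5,fy=5,interpolation=2))
im=snap('top','pics/t24.png')[1]
cv2.imwrite('pics/t24a.png',cv2.resize(im[195:315,255:370],None,fx=5,fy=5,interpolation=2))"
```

```text
clock: 43.97
ee_pos: [0.4913, 0.2479, 0.102]
orientation: [-3.14, 0.084, 0.001]
force: [-1.5, 0.5, 8.2]
width: 0.0151
clock: 44.97
ee_pos: [0.4881, 0.1683, 0.2435]
orientation: [-3.138, 0.08, -0.006]
force: [0.5, -0.8, 0.2]
width: 0.0426
clock: 45.72
ee_pos: [0.4766, -0.0261, 0.2416]
orientation: [-3.14, 0.084, -0.0]
force: [-0.8, 0.1, 0.2]
width: 0.0426
pos [ 0.4766 -0.0261  0.2416] yaw -3.06 tilt [0.3 0.7] F [-0.8  0.1  0.2] w 0.0426 t 45.7
twist [-0.0007 -0.0002  0.0006] | slide before twist [ 0.0135 -0.0268  0.0016] | slide after twist [ 0.0135 -0.0268  0.0016]
```

View pics/s24a.png

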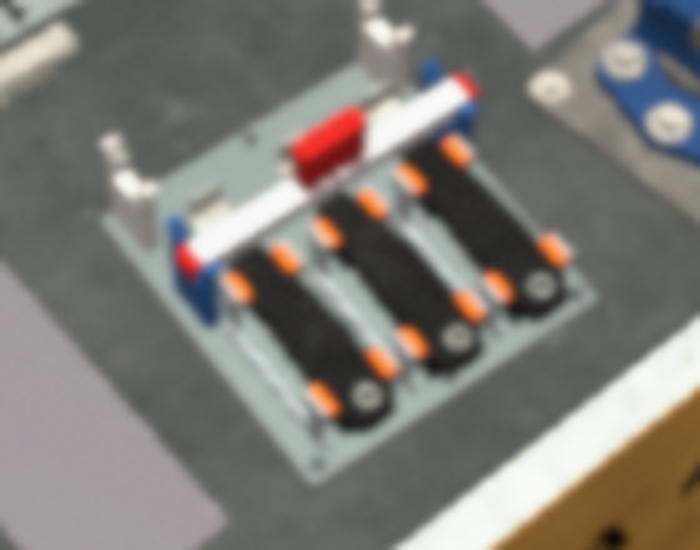

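View pics/t24a.png

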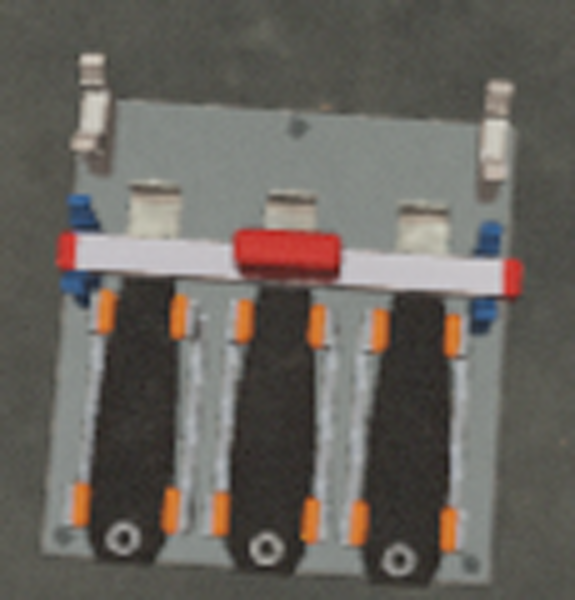

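View pics/t24.png

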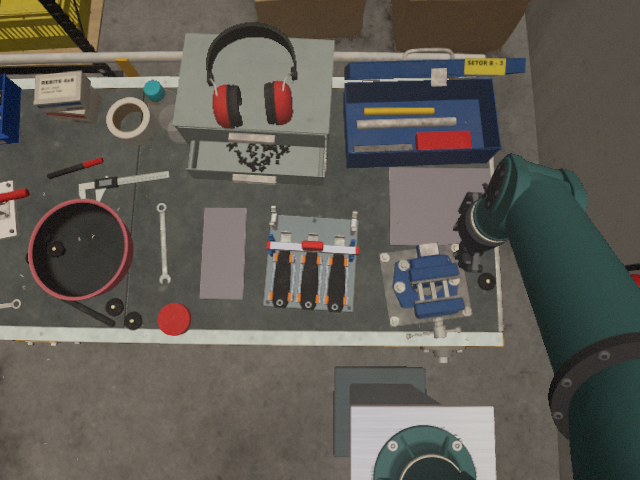

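Run:
```python
from h import *
for f,b in(("top0",(258,366,230,260)),("t24",(258,366,230,260)),("s1",(300,370,222,275)),("s24",(300,370,222,275))):
    im=cv2.imread(f"pics/{f}.png");h=cv2.cvtColor(im,cv2.COLOR_BGR2HSV)
    r=(((h[...,0]<8)|(h[...,0]>172))&(h[...,1]>150)&(h[...,2]>90)).astype(np.uint8);m=np.zeros_like(r);m[b[2]:b[3],b[0]:b[1]]=r[b[2]:b[3],b[0]:b[1]]
    n,l,s,ce=cv2.connectedComponentsWithStats(m);print(f,[(ce[i].round(1).tolist(),int(s[i,4])) for i in range(1,n) if s[i,4]>2])
print(st()[0]["force"],np.abs(st()[0]["dq"]).max())
```

```text
top0 [([267.8, 244.1], 23), ([311.9, 243.8], 151), ([357.0, 249.8], 20)]
t24 [([312.1, 244.6], 154), ([268.0, 244.8], 20), ([357.0, 250.2], 22)]
s1 [([363.0, 231.2], 4), ([306.5, 266.8], 14)]
s24 [([335.4, 243.6], 115), ([306.8, 267.1], 12)]
[0.0116972  0.02494193 0.10886815] 0.004211788236597452
```

```bash
python3 -c "
from h import *
print(ctrl.hand_in())"
```

```text
the job is handed in; nothing more can be done
None
```

The job is done and handed in at about 46 s; I saw no drop, slip or high force on the way. I lifted the bar out of the blue brackets and parked it in the white ones. Then I pressed the three handles into clips 3, 2 and 1, bracket ends towards the bar, and laid the bar back in the blue brackets.

**Handles:**
- **Force:** each one snapped over, pulled itself down with up to about 11 N, and stopped at the expected home height. I stopped pushing there; peak push force read about 6 N.
- **Position:** in the top picture all three lie within about 2 mm of home along the clip and 0.6 mm across, and within 0.3° of straight. The rings at their near ends came out within 1 mm of each other in height (58–59 mm).

**Bar:** both red ends are within 0.7 px of where they started in the top view. In the side view I could compare only the left end, which matched to 0.4 px, because the right end was too faint to pick out. The bar touched down with about 8 N and was then released.

**Rest of the bench:** by eye, the spanner and knob had not moved in the last picture. The gripper was open and clear of everything.

**Checks that disagreed:**
- The side-view fit of the rack found only 3 of 12 rollers and gave a different rack angle (-1.0° against -3.4°). I dropped it and used the top view and the bar itself.
- The rough drawer-height measurement was also inconsistent. The arm stayed well clear of the drawer, so it did not matter.

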